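# Pack a microscope foot low and its cover on top

## Robot

A 7-joint arm with a two-finger parallel gripper is mounted at the origin on the work surface. World frame = base frame: x ahead of the robot, y to its left, z up, the work surface at z = 0. Lengths are in m, angles in rad, forces in N, time in s.
With the tool pointing down it reaches from about 0.35 to 0.9 m from the base axis. Payload 8.1 kg.
Tool frame: the origin (TCP) lies midway between the tips of the shut fingers; the grasp point (between the pads) lies 19 mm behind it; z points along the fingers, y is the line along which they close (so a half turn about z gives the same grasp; the last joint's range is limited). The gripper opens to 92 mm and grips with 3 to 60 N. Pads are 19 mm wide; open, the fingers measure 130 mm over their backs; the gripper's body (75 mm by 190 mm) begins 47 mm behind the grasp point.
Start: joints at [1.13, 0.434, 0.025, 1.573, -0.012, 1.134, -0.075], TCP at [0.207, -0.59, 0.205] pointing down, gripper open.
Joint ranges: [-2.62, 2.62], [-0.44, 2.09], [-1.27, 1.32], [0.08, 2.57], [-1.32, 4.46], [0.12, 2], [-2.74, 2.74]. Speed limits (rad/s): [2.22, 2.22, 3.01, 3.01, 3.14, 3.14, 3.14].

## Interface

Orientations are given as a rotation vector (axis times angle).
In Python, from cell import arm gives the robot as it stands.
- The arm moves only by the tool move_arm, never from a script. Its argument "motion" is a list of rows, each an object of numbers: "tx", "ty", "tz": the shift along the tool's x, y, z normalised to -1 to 1, where 1 is 1000 mm; "twist": the turn about the tool's z normalised to -1 to 1, where 1 is pi/2 rad. In form: [{"tx": .., "ty": .., "tz": .., "twist": ..}, ...]. A call has 1 to 12 rows; each row shifts and turns the commanded pose from where the row before left it, along the tool's axes as they then stand; what a row does not reach is not made up. A row lasts 1/10 s, in which the tool goes at most 50 mm and 8.59 degrees, less where a joint would pass 70% of its speed; a pose out of reach is approached as far as the arm can. A call with a number of a shift or a turn outside -1 to 1 is refused whole. A call with a gripper value outside its range is refused whole. "gripper" is the gripper's target within -1 to 1 (shut at 1, half-way at 0, fully open at -1), set as the call begins (left out, the last holds). The fingers move at their own pace and stop on an object; "squeeze" is the grip in N (left out, the last holds). Time passes only in rows, so rows that do not move let the fingers close. It gives the time, the measured TCP pose, the force, the opening and the grip force at its end, in the units of the state.
- arm.observe(): the state, without advancing time (a new reading comes with each control period).
- arm.get_image(name): name is "scene" or "top" or "wrist"; returns the picture (420x560x3 uint8, red, green, blue); there is no depth.
- arm.calibration(name): a dict with "K" (3x3 intrinsics, pixels), "T" (4x4, takes a point from camera to world coordinates). Camera axes: x right, y down, z forward; pixel columns grow to the right and rows downward; lengths in m; the calibration is good to about 2 mm. A picture is of the moment at which its call begins: read the wrist's pose just before it. calibration takes no time and is no camera call; for the wrist camera it gives the pose at the moment of the call.
- arm.sign_off(): hands the job in; it is judged then, once.
Trained networks look in the newest picture that a camera, given by its name, has taken for a name from the list of things; names that differ only in an ending like _2 or _b are one class to them, and where a whole thing is asked for, a point or a joint stands for the part that bears it (a point fixed in the world has none). Each returns a list of dicts, best first, with "conf" (0 to 1); they miss things now and then, are a little off and sometimes report something else, mostly with a low value. They report only what shows in the picture. A call takes as long as a camera call. They do not tell look-alikes from the thing itself.
- arm.look_for(camera, query): "point" ([column, row] as shares, 0 to 1, of the picture: columns of its width, rows of its height, amid what is visible of it).
- arm.regions_of(camera, query): "region" (420x560 bool, what is visible of it) and "point" ([column, row] as shares, 0 to 1, of the picture: columns of its width, rows of its height, amid what is visible of it).
- arm.place_of(camera, query): "point" ([column, row] as shares, 0 to 1, of the picture: columns of its width, rows of its height: a listed point, or the origin of a listed thing).
The state is a dict: "clock": time; "joints": joint angles; "dq": joint speeds; "joint_efforts": joint torques, N m; "position": TCP position; "ee_rot": TCP orientation; "force": force on the tool from outside, world axes, zero at the start; "ft_torque": the same for the moment, N m; "width": opening from 0.0 (shut) to 1.0 (fully open); "gripper_force": force on a finger pad.
Only numpy, scipy, OpenCV 4.12 (cv2) and the standard library are available. Lean on these libraries where they do the work, as an engineer would, in place of code of your own. Each camera call takes 0.05 s, during which the arm holds its last target. There are 200 camera calls.

## Task

Pack the dismantled microscope parts into the plywood crate, heaviest lowest. First push the heavy cast foot, which is too wide to grip, gently along the sill into the crate until it is fully home against the back wall; then slide the orange front board down edgewise into the grooves of the crate's open front until it is fully down on the floor; last, lay the light black cover flat, right way up, on top of the foot inside the crate, without dropping it. Leave the jar and the tube rack where they are.

Things in the scene. Friction and masses are not known exactly. Their poses are not given: they have to be found in the camera images.
- crate: Fixed plywood crate, open at top and front, on a 10 mm base board that runs on before the front as a sill flush with the floor. Origin: bench level, middle of the open front, in the groove's centre plane; +y into the crate, x across, z up. In its frame, mm: board x -110..110, y -200..124, floor z 10; side walls' inner faces x -81, 81, back wall's y 110; walls 12 thick, tops z 85.
- crate_groove (a point): Point of the crate at x 0, y 0, z 85 mm, level with the wall tops, midway between the two grooves; axes as the crate's. Each groove lies between two upright aluminium ribs (6 thick) on a side wall: 11.5 wide (y -5.75 to 5.75), wall to wall 162, open at z 85, no lead-in, down to the floor. The ribs reach in to x -74 and 74: 148 mm clear opening for the foot.
- crate_mouth (a point): Point of the crate on the sill's top at x 0, y -39, z 10 mm, where two flared aluminium guide strips (to z 40 mm) begin: the mouth narrows from about 190 mm here to 148 mm at the ribs (y -12).
- casting_center (a point): Centre (half-way up) of the heavy white cast microscope foot with blue bands: 140 (x) x 100 (y) x 45 mm high, corners rounded 10 mm in plan, 0.6 to 0.95 kg, loose, on the sill before the crate, askew and off line; its y points roughly into the crate. Slides at 2 to 8 N. Home, it touches the back wall: this point at crate y 60, z 32.5 mm.
- board_center (a point): Centre of the orange front board, a plate 8 thick (its x) x 158 wide (its y) x 95 mm high (its z; black grip strip near the top), lower corners rounded 10 mm, 0.14 kg, loose. It leans in the cradle, top 30 degrees from upright towards the robot; upper 43 mm free on both faces. Either face may look into the crate. Fully down: this point at crate x 0, y 0, z 57.5 mm.
- cradle: Fixed aluminium sloping cradle, foot 100 x 160 x 8 mm; origin at bench level in the middle of the foot; the board's top leans to its -x, its y runs along the board's width. Its back plate supports the lower 52 mm of the board's -x face; a 12 mm lip stands before the other face.
- cover_center (a point): Centre (half-way up, 22 mm above the underside) of the light black plastic cover, 0.09 kg: slab 110 (x) x 80 (y) x 20 mm high, with a grey grip rib in the middle of its top, 16 (x) x 60 (y) x 24 mm high. It stands right way up on the bench. It goes in with its x along the crate's x, either way round; packed, this point is at crate z 77 mm.
- jar: Bystander: amber jar with black lid, 54 mm across, 65 mm high; origin at its underside.
- rack: Bystander: black tube rack 60 x 100 mm, 65 mm high with coloured tube caps; origin at its underside.
There are look-alikes about, which are no part of the job. Of the things that look like the part that bears board_center, the largest one is meant. There is more than one size of the part that bears casting_center; the job needs the smaller.

How it is judged:
On the way, in this order (a step that is already met when the one before it is completed fails the run):
1. the cast foot is pushed fully home in the crate: within 4.5 mm of the back wall, flat and square (y of casting_center in the frame of crate between 0.0555 and 0.066 m and x of casting_center in the frame of crate between -0.014 and 0.014 m and z of casting_center in the frame of crate between 0.029 and 0.036 m and angle between the y axis of casting_center and the y axis of crate, either way round below 0.07 rad and linear speed of casting below 0.02 m/s), for 0.2 s.
2. the front board is fully down in the grooves, upright, within 3.5 mm of the floor, with the foot home behind it (y of casting_center in the frame of crate between 0.0555 and 0.066 m and x of casting_center in the frame of crate between -0.014 and 0.014 m and z of casting_center in the frame of crate between 0.029 and 0.036 m and angle between the y axis of casting_center and the y axis of crate, either way round below 0.07 rad and y of board_center in the frame of crate between -0.005 and 0.005 m and x of board_center in the frame of crate between -0.007 and 0.007 m and z of board_center in the frame of crate between 0.054 and 0.061 m and angle between board_center's own z axis and vertical below 0.08 rad and angle between the x axis of board_center and the y axis of crate, either way round below 0.08 rad), for 0.2 s.
At the end, for the whole second after the job is handed in: The cast foot stands flat and square on the crate floor within 4.5 mm of the back wall; the orange board stands in the front grooves, upright and within 3.5 mm of the floor; the black cover lies flat and right way up on the foot, inside the crate; all are at rest (all of step 2 and y of cover_center in the frame of crate between 0.035 and 0.085 m and x of cover_center in the frame of crate between -0.035 and 0.035 m and z of cover_center in the frame of crate between 0.072 and 0.082 m and angle between cover_center's own z axis and vertical below 0.08 rad and linear speed of each of casting, board, cover below 0.02 m/s); the robot touches nothing.
It fails at once if the jar is disturbed (moved over 30 mm) (distance of jar from where it was at the start of the episode above 0.03 m).
It fails at once if the tube rack is disturbed (moved over 30 mm) (distance of rack from where it was at the start of the episode above 0.03 m).
It fails at once if the foot is rammed (pushed by the fingers with over 50 N) (contact force between casting and the fingers above 50 N).
It fails at once if the cover is dropped (falls free, not held, faster than 0.5 m/s: a drop of about 15 mm) (linear speed of cover above 0.5 m/s and contact force between cover and the fingers below 0.05 N).
It also fails if it takes over 72 s, if anything falls off the work surface, if the arm or the gripper's body presses on something with over 40 N, if the wrist force passes 120 N, or if a joint passes its speed limit or range.

## Working session

There is one attempt and no reset: what is moved stays moved. The work goes in short steps, Python scripts to look and compute and a tool call to move; the robot and the scene stay as the last step left them, time stands still between calls to the robot, and variables do not carry over. Pictures are saved under pics/ and viewed, at most 10 in all, crops included, and the job is handed in when it is done.

Besides the shell and the picture viewer there is one more tool, called after "Emit:" by a JSON object that holds its "name" and its "arguments", one argument or row to a line. move_arm: Moves the arm, as the interface text tells. Scaled input: -1 to 1 covers 1000 mm each way for a shift and pi/2 rad each way for a turn. Its arguments: {"type":"object","properties":{"motion":{"type":"array","items":{"type":"object","properties":{"tx":{"type":"number"},"ty":{"type":"number"},"tz":{"type":"number"},"twist":{"type":"number"}}}},"gripper":{"type":"number"},"squeeze":{"type":"number"}},"required":["motion"]}

```bash
mkdir -p pics; ls
cat > h.py <<'E'
import numpy as np, cv2
from cell import arm
def snap(cam,fn=None):
    im=arm.get_image(cam)
    if fn: cv2.imwrite('pics/'+fn,im[:,:,::-1])
    return im
def ray(cam,pt,cal=None):
    c=cal or arm.calibration(cam);K=np.array(c['K']);T=np.array(c['T'])
    d=T[:3,:3]@np.linalg.inv(K)@np.array([pt[0]*560,pt[1]*420,1]);return T[:3,3],d/np.linalg.norm(d)
def atz(cam,pt,z,cal=None):
    o,d=ray(cam,pt,cal);return o+d*(z-o[2])/d[2]
def tri(rays):
    A=np.zeros((3,3));b=np.zeros(3)
    for o,d in rays:
        P=np.eye(3)-np.outer(d,d);A+=P;b+=P@o
    x=np.linalg.solve(A,b);r=[np.linalg.norm((np.eye(3)-np.outer(d,d))@(x-o)) for o,d in rays]
    return x,max(r)
def proj(cam,p,cal=None):
    c=cal or arm.calibration(cam);K=np.array(c['K']);T=np.linalg.inv(np.array(c['T']))
    q=K@(T[:3,:3]@np.asarray(p)+T[:3,3]);return q[:2]/q[2]
E
python3 - <<'E'
from h import *
np.set_printoptions(precision=4,suppress=True)
a=snap('scene');b=snap('top')
cv2.imwrite('pics/a.png',a[:,:,::-1]);cv2.imwrite('pics/b.png',b[:,:,::-1])
print(arm.observe())
for cam in('scene','top'):
    print(cam,np.array(arm.calibration(cam)['T']).round(3).tolist(),arm.calibration(cam)['K'][0][0])
    for q in 'crate crate_groove crate_mouth casting_center board_center cradle cover_center jar rack'.split():
        print(q,[(round(r['conf'],2),np.round(np.array(r['point'])*[560,420],1).tolist(),atz(cam,r['point'],0.03).round(3).tolist()) for r in arm.place_of(cam,q)])
E
```

```text
pics
{'clock': 0.1, 'joints': array([ 1.1304,  0.4351,  0.025 ,  1.574 , -0.0116,  1.134 , -0.0751]), 'dq': array([-0.001 , -0.0036,  0.0013, -0.0041,  0.0012, -0.0006, -0.0023]), 'joint_efforts': array([  0.0036, -66.9124,   0.9883, -31.5148,  -0.0605,   0.0374,
         0.0001]), 'position': array([ 0.2069, -0.5893,  0.2048]), 'ee_rot': array([-3.0957, -0.5277,  0.0006]), 'force': array([ 0.3493,  0.1797, -0.0852]), 'ft_torque': array([-0.0175,  0.0387, -0.0225]), 'gripper_force': 0.0, 'width': 1.002305178539903}
scene [[-0.908, 0.343, -0.241, 0.85], [0.419, 0.741, -0.525, 0.653], [-0.001, -0.577, -0.817, 1.028], [0.0, 0.0, 0.0, 1.0]] 379.3921874721535
crate [(0.8, [284.7, 220.5], [0.537, 0.038, 0.03])]
crate_groove [(0.81, [284.5, 207.1], [0.515, -0.011, 0.03])]
crate_mouth [(0.89, [282.4, 207.6], [0.522, -0.012, 0.03])]
casting_center [(0.88, [268.7, 187.8], [0.528, -0.107, 0.03]), (0.82, [186.0, 206.0], [0.807, -0.151, 0.03])]
board_center [(0.97, [357.5, 295.3], [0.461, 0.354, 0.03]), (0.69, [399.6, 275.6], [0.318, 0.353, 0.03]), (0.65, [406.3, 354.4], [0.434, 0.545, 0.03])]
cr
[... 301 characters left out ...]
, 1.471], [0.0, 0.0, 0.0, 1.0]] 505.11669291430155
crate [(0.86, [294.9, 228.0], [0.522, 0.011, 0.03])]
crate_groove [(0.62, [295.2, 221.4], [0.541, 0.011, 0.03])]
crate_mouth [(0.85, [303.7, 229.4], [0.519, -0.014, 0.03])]
casting_center [(0.9, [351.6, 130.6], [0.811, -0.15, 0.03]), (0.82, [334.5, 226.3], [0.529, -0.102, 0.03])]
board_center [(0.74, [169.9, 243.4], [0.47, 0.366, 0.03]), (0.6, [111.5, 259.6], [0.421, 0.528, 0.03])]
cradle [(0.85, [173.0, 244.2], [0.468, 0.357, 0.03])]
cover_center [(0.86, [199.4, 189.2], [0.628, 0.288, 0.03])]
jar [(0.78, [424.3, 253.8], [0.456, -0.361, 0.03])]
rack [(0.88, [427.6, 201.3], [0.608, -0.372, 0.03]), (0.39, [294.8, 228.3], [0.521, 0.012, 0.03])]
```

View pics/a.png

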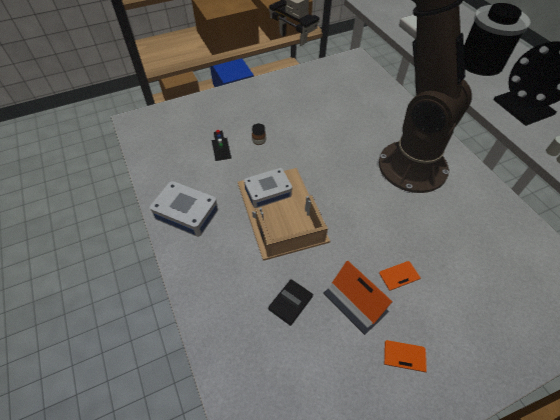

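View pics/b.png

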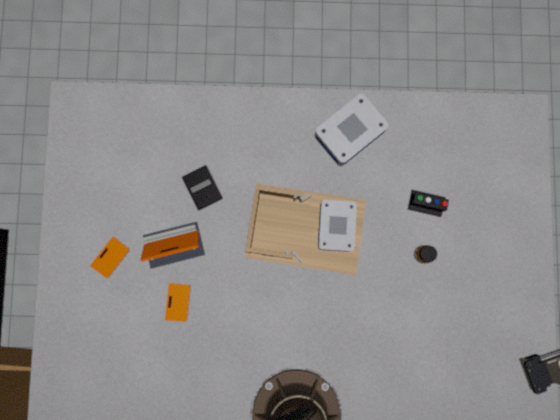

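Top view: the job's foot is the one on the sill at (338,226); the larger look-alike is at (352,130). The board to use is the one in the cradle at (171,244); the small boards at (110,257) and (178,302) are look-alikes. The cover is at (201,187). I'll go above the crate for a wrist view next.

Emit:
{"name": "move_arm", "arguments": {
  "motion": [
    {"twist": -0.0889,"tz": -0.03},
    {"twist": -0.0889,"tz": -0.03},
    {"twist": -0.0889,"tz": -0.03},
    {"twist": -0.0889,"tz": -0.03},
    {"twist": -0.0889,"tz": -0.03},
    {"twist": -0.0889,"tz": -0.03},
    {"twist": -0.0889,"tz": -0.03},
    {"twist": -0.0889,"tz": -0.03}
  ],
  "gripper": -0.3
}}

```text
invalid input
```

Emit:
{"name": "move_arm", "arguments": {
  "motion": [
    {"tx": 0.039,"ty": 0.022},
    {"tx": 0.039,"ty": 0.022},
    {"tx": 0.039,"ty": 0.022},
    {"tx": 0.039,"ty": 0.022},
    {"tx": 0.039,"ty": 0.022},
    {"tx": 0.039,"ty": 0.022},
    {"tx": 0.039,"ty": 0.022},
    {"tx": 0.039,"ty": 0.022},
    {"tx": 0.039,"ty": 0.022},
    {"tx": 0.039,"ty": 0.022},
    {"tx": 0.039,"ty": 0.022},
    {"tx": 0.039,"ty": 0.022}
  ]
}}

```text
invalid input
```

Run:
```python
from h import *
from scipy.spatial.transform import Rotation as R
np.set_printoptions(precision=4,suppress=True)
s=arm.observe();print(s['clock'],s['position'],R.from_rotvec(s['ee_rot']).as_matrix(),s['joints'])
im=snap('wrist','c.png')
c=arm.calibration('wrist');print(np.array(c['T']),c['K'][0][0])
for q,z in [('crate',0),('crate_groove',.085),('crate_mouth',.01),('casting_center',.0325)]:
    print(q,[(round(r['conf'],2),np.round(np.array(r['point'])*[560,420],1).tolist(),atz('wrist',r['point'],z,c)) for r in arm.place_of('wrist',q)])
```

```text
1.0 [ 0.2071 -0.5897  0.2055] [[ 0.9435  0.3313  0.    ]
 [ 0.3313 -0.9435 -0.0001]
 [-0.      0.0001 -1.    ]] [ 1.1304  0.4345  0.025   1.5732 -0.0116  1.134  -0.0751]
[[ 0.3299 -0.9141 -0.2357  0.2703]
 [-0.944  -0.3195 -0.0819 -0.5675]
 [-0.0005  0.2495 -0.9684  0.3852]
 [ 0.      0.      0.      1.    ]] 333.9390017286541
crate []
crate_groove []
crate_mouth []
casting_center []
```

View pics/c.png

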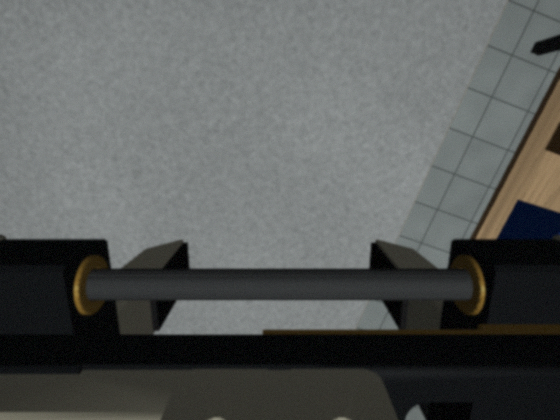

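Emit:
{"name": "move_arm", "arguments": {
  "motion": [
    {"tx": 0,"ty": 0,"tz": -0.03,"twist": -0.0889},
    {"tx": 0,"ty": 0,"tz": -0.03,"twist": -0.0889},
    {"tx": 0,"ty": 0,"tz": -0.03,"twist": -0.0889},
    {"tx": 0,"ty": 0,"tz": -0.03,"twist": -0.0889},
    {"tx": 0,"ty": 0,"tz": -0.03,"twist": -0.0889},
    {"tx": 0,"ty": 0,"tz": -0.03,"twist": -0.0889},
    {"tx": 0,"ty": 0,"tz": -0.03,"twist": -0.0889},
    {"tx": 0,"ty": 0,"tz": -0.03,"twist": -0.0889}
  ],
  "gripper": -0.3
}}

```text
clock: 2.05
position: [0.2069, -0.5895, 0.4468]
ee_rot: [2.34, 2.095, -0.0]
force: [0.4, 0.7, -1.1]
width: 0.646
gripper_force: 0.0
```

Emit:
{"name": "move_arm", "arguments": {
  "motion": [
    {"tx": 0.039,"ty": 0.022,"tz": 0,"twist": 0},
    {"tx": 0.039,"ty": 0.022,"tz": 0,"twist": 0},
    {"tx": 0.039,"ty": 0.022,"tz": 0,"twist": 0},
    {"tx": 0.039,"ty": 0.022,"tz": 0,"twist": 0},
    {"tx": 0.039,"ty": 0.022,"tz": 0,"twist": 0},
    {"tx": 0.039,"ty": 0.022,"tz": 0,"twist": 0},
    {"tx": 0.039,"ty": 0.022,"tz": 0,"twist": 0},
    {"tx": 0.039,"ty": 0.022,"tz": 0,"twist": 0},
    {"tx": 0.039,"ty": 0.022,"tz": 0,"twist": 0},
    {"tx": 0.039,"ty": 0.022,"tz": 0,"twist": 0},
    {"tx": 0,"ty": 0,"tz": 0,"twist": 0}
  ]
}}

```text
clock: 3.15
position: [0.4738, -0.2211, 0.4455]
ee_rot: [-2.335, -2.1, -0.005]
force: [-0.8, -0.9, 0.3]
width: 0.649
gripper_force: 0.0
```

```bash
cat > look.py <<'E'
from h import *
import sys
from scipy.spatial.transform import Rotation as R
np.set_printoptions(precision=4,suppress=True)
s=arm.observe();M=R.from_rotvec(s['ee_rot']).as_matrix();print(s['clock'],s['position'],'toolx deg',np.degrees(np.arctan2(M[1,0],M[0,0])),'q7',s['joints'][6])
im=snap('wrist',sys.argv[1])
c=arm.calibration('wrist');np.save('pics/'+sys.argv[1]+'.npy',np.array([c['T'],np.pad(np.array(c['K']),((0,1),(0,1)))]))
for a in sys.argv[2:]:
    q,z=a.split(':');z=float(z)
    print(q,[(round(r['conf'],2),np.round(np.array(r['point'])*[560,420],1).tolist(),atz('wrist',r['point'],z,c)) for r in arm.place_of('wrist',q)])
E
python3 look.py d.png crate:0 crate_groove:.085 crate_mouth:.01 casting_center:.0325
```

```text
3.15 [ 0.4738 -0.2211  0.4455] toolx deg 83.93472466077307 q7 0.14791872221093344
crate [(0.8, [294.3, 18.7], array([0.5248, 0.0101, 0.    ]))]
crate_groove []
crate_mouth [(0.58, [294.0, 38.1], array([ 0.5207, -0.0217,  0.01  ]))]
casting_center [(0.96, [475.3, 99.5], array([ 0.8143, -0.1548,  0.0325])), (0.65, [307.0, 91.3], array([ 0.5327, -0.1103,  0.0325]))]
```

View pics/d.png

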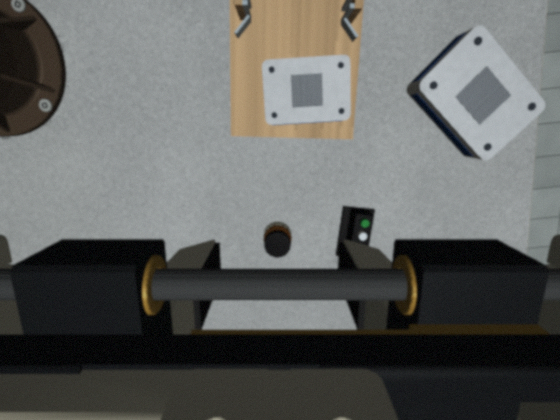

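The view shows the sill end from (231,136) to (352,138), the foot at (307,90) and the flares at (242,18) and (349,18). The large look-alike foot is at (483,93).

Run:
```python
from h import *
np.set_printoptions(precision=4,suppress=True)
d=np.load('pics/d.png.npy');c={'T':d[0],'K':d[1][:3,:3]}
im=cv2.imread('pics/d.png');hsv=cv2.cvtColor(im,cv2.COLOR_BGR2HSV)
P=lambda x,y,z:atz('wrist',[x/560,y/420],z,c)[:2]
# board edges by wood saturation
wood=((hsv[...,0]<25)&(hsv[...,1]>70)&(hsv[...,2]>100)).astype(np.uint8)
L=[];Rr=[];B=[]
for r in range(42,132,3):
    w=np.where(wood[r,215:380])[0]+215; L.append(P(w[0]-.0,r+.5,.01)); Rr.append(P(w[-1]+1,r+.5,.01))
for x in range(236,350,4):
    w=np.where(wood[:150,x])[0]; B.append(P(x+.5,w[-1]+1,.01))
def fit(p):
    v=cv2.fitLine(np.float32(p),cv2.DIST_HUBER,0,.001,.001).ravel();return v[2:],v[:2]
for n,p in(('L',L),('R',Rr),('B',B)):
    o,v=fit(p);print(n,o,np.degrees(np.arctan2(v[1],v[0])))
ro=np.arctan2
o1,v1=fit(L);o2,v2=fit(Rr);ob,vb=fit(B)
X=lambda oa,va,ob,vb: oa+va*np.linalg.solve(np.c_[va,-vb],ob-oa)[0]
p,q=X(o1,v1,ob,vb),X(o2,v2,ob,vb);print('corners',p,q,np.linalg.norm(p-q))
# foot top
rg=[r for r in arm.regions_of('wrist','casting_center')]
for r in rg:
    m=r['region'].astype(np.uint8);rect=cv2.minAreaRect(cv2.findNonZero(m));print(r['conf'],rect)
m=((hsv[...,1]<35)&(hsv[...,2]>165)).astype(np.uint8);m[:, :225]=0;m[:,370:]=0;m[140:]=0;m[:40]=0
cs,_=cv2.findContours(m,cv2.RETR_EXTERNAL,cv2.CHAIN_APPROX_NONE);k=max(cs,key=cv2.contourArea).reshape(-1,2)
W=np.float32([P(x+.5,y+.5,.055) for x,y in k]);print('foot',cv2.minAreaRect(W))
s=arm.observe()
```

```text
L [ 0.4049 -0.0817] 81.58799
R [ 0.6206 -0.11  ] 82.17477
B [ 0.4983 -0.1825] -7.777539
corners [ 0.3921 -0.168 ] [ 0.6085 -0.1976] 0.21842055
0.97 ((306.7015686035156, 89.12769317626953), (67.78436279296875, 87.36528015136719), 86.8201675415039)
0.85 ((475.34954833984375, 94.25666809082031), (114.48573303222656, 101.78599548339844), 48.8140754699707)
foot ((0.5307433605194092, -0.11068148910999298), (0.10035848617553711, 0.14054375886917114), 86.71023559570312)
```

Emit:
{"name": "move_arm", "arguments": {
  "motion": [
    {"tx": 0.026,"ty": 0.0364,"tz": 0,"twist": 0.018},
    {"tx": 0.026,"ty": 0.0364,"tz": 0,"twist": 0},
    {"tx": 0.026,"ty": 0.0364,"tz": 0,"twist": 0},
    {"tx": 0.026,"ty": 0.0364,"tz": 0,"twist": 0},
    {"tx": 0,"ty": 0,"tz": 0.045,"twist": 0},
    {"tx": 0,"ty": 0,"tz": 0.045,"twist": 0},
    {"tx": 0,"ty": 0,"tz": 0.045,"twist": 0},
    {"tx": 0,"ty": 0,"tz": 0.045,"twist": 0},
    {"tx": 0,"ty": 0,"tz": 0.045,"twist": 0},
    {"tx": 0,"ty": 0,"tz": 0.045,"twist": 0},
    {"tx": 0,"ty": 0,"tz": 0.045,"twist": 0},
    {"tx": 0,"ty": 0,"tz": 0,"twist": 0}
  ],
  "gripper": 1
}}

```text
clock: 4.65
position: [0.6244, -0.1462, 0.1243]
ee_rot: [-2.372, -2.048, 0.012]
force: [-0.8, -1.1, -0.0]
width: 0.005
gripper_force: 0.0
```

```bash
cat > st.py <<'E'
from h import *
from scipy.spatial.transform import Rotation as R
a=np.radians(82.0);Y=np.array([np.cos(a),np.sin(a)]);X=np.array([Y[1],-Y[0]]);O=np.array([.5281,.0152])
def cr(p): d=np.asarray(p)[:2]-O; return np.array([d@X,d@Y])
if __name__=='__main__':
    s=arm.observe();M=R.from_rotvec(s['ee_rot']).as_matrix()
    print(s['clock'],s['position'].round(4),'toolx',np.degrees(np.arctan2(M[1,0],M[0,0])).round(2),'crate',cr(s['position']).round(4),'q',s['joints'].round(2),'F',s['force'].round(1),'w',round(s['width'],3))
E
python3 st.py
```

```text
4.65 [ 0.6244 -0.1462  0.1243] toolx 81.63 crate [ 0.1178 -0.1465] q [ 0.44  0.58 -0.45  1.59  0.28  1.05 -0.23] F [-0.8 -1.1 -0. ] w 0.005
```

Emit:
{"name": "move_arm", "arguments": {
  "motion": [
    {"tx": 0.009,"ty": 0.007,"tz": 0,"twist": 0},
    {"tx": 0,"ty": 0,"tz": 0.04,"twist": 0},
    {"tx": 0,"ty": 0,"tz": 0.034,"twist": 0},
    {"tx": 0,"ty": 0,"tz": 0.02,"twist": 0},
    {"tx": 0,"ty": 0,"tz": 0,"twist": 0}
  ]
}}

```text
clock: 5.15
position: [0.6382, -0.1366, 0.0367]
ee_rot: [-2.376, -2.055, 0.0]
force: [-0.0, 0.9, 0.9]
width: 0.005
gripper_force: 0.0
```

```bash
python3 st.py
```

```text
5.15 [ 0.6382 -0.1366  0.0367] toolx 81.73 crate [ 0.1301 -0.135 ] q [ 0.4   0.69 -0.41  1.64  0.34  0.89 -0.29] F [-0.   0.9  0.9] w 0.005
```

Emit:
{"name": "move_arm", "arguments": {
  "motion": [
    {"tx": 0,"ty": -0.004,"tz": 0,"twist": 0},
    {"tx": 0,"ty": -0.004,"tz": 0,"twist": 0},
    {"tx": 0,"ty": -0.004,"tz": 0,"twist": 0},
    {"tx": 0,"ty": -0.003,"tz": 0,"twist": 0},
    {"tx": 0,"ty": -0.003,"tz": 0,"twist": 0},
    {"tx": 0,"ty": -0.003,"tz": 0,"twist": 0},
    {"tx": 0,"ty": -0.003,"tz": 0,"twist": 0},
    {"tx": 0,"ty": -0.003,"tz": 0,"twist": 0},
    {"tx": 0,"ty": -0.003,"tz": 0,"twist": 0},
    {"tx": 0,"ty": -0.003,"tz": 0,"twist": 0},
    {"tx": 0,"ty": -0.003,"tz": 0,"twist": 0},
    {"tx": 0,"ty": 0,"tz": 0,"twist": 0}
  ]
}}

```text
clock: 6.35
position: [0.6013, -0.1315, 0.0364]
ee_rot: [-2.376, -2.056, 0.0]
force: [0.5, -0.5, 0.4]
width: 0.003
gripper_force: 0.0
```

```bash
python3 st.py
```

```text
6.35 [ 0.6013 -0.1315  0.0364] toolx 81.74 crate [ 0.0929 -0.1351] q [ 0.41  0.64 -0.42  1.74  0.34  0.83 -0.31] F [ 0.5 -0.5  0.4] w 0.003
```

Emit:
{"name": "move_arm", "arguments": {
  "motion": [
    {"tx": 0,"ty": 0.02,"tz": 0,"twist": 0},
    {"tx": 0,"ty": 0,"tz": -0.045,"twist": 0},
    {"tx": 0,"ty": 0,"tz": -0.045,"twist": 0},
    {"tx": -0.02,"ty": -0.02,"tz": -0.045,"twist": 0},
    {"tx": -0.03,"ty": -0.025,"tz": -0.03,"twist": 0},
    {"tx": -0.03,"ty": -0.025,"tz": 0,"twist": 0},
    {"tx": -0.03,"ty": -0.025,"tz": 0,"twist": 0},
    {"tx": -0.02,"ty": -0.018,"tz": 0,"twist": 0},
    {"tx": 0,"ty": 0,"tz": 0,"twist": 0}
  ],
  "gripper": -0.3
}}

```text
clock: 7.25
position: [0.4892, -0.2497, 0.1988]
ee_rot: [2.381, 2.048, -0.004]
force: [0.1, -0.0, -0.7]
width: 0.645
gripper_force: 0.0
```

```bash
cat > foot.py <<'E'
from h import *
from st import cr
import sys
np.set_printoptions(precision=4,suppress=True)
im=arm.get_image('wrist')[:,:,::-1].copy();c=arm.calibration('wrist');cv2.imwrite('pics/'+sys.argv[1],im)
hsv=cv2.cvtColor(im,cv2.COLOR_BGR2HSV)
P=lambda x,y,z:cr(atz('wrist',[x/560,y/420],z,c))
r=arm.regions_of('wrist','casting_center')
m0=cv2.dilate(r[0]['region'].astype(np.uint8),np.ones((9,9)));print([(x['conf'],x['point']) for x in r])
m=((hsv[...,1]<35)&(hsv[...,2]>165)).astype(np.uint8)&m0
cs,_=cv2.findContours(m,cv2.RETR_EXTERNAL,cv2.CHAIN_APPROX_NONE);k=max(cs,key=cv2.contourArea).reshape(-1,2)
print('foot crate',cv2.minAreaRect(np.float32([P(x+.5,y+.5,.055) for x,y in k])))
E
python3 st.py; python3 foot.py e.png
```

```text
7.25 [ 0.4892 -0.2497  0.1988] toolx 81.4 crate [-0.0017 -0.2678] q [ 0.73  0.36 -0.47  1.74  0.19  1.09  0.05] F [ 0.1 -0.  -0.7] w 0.645
[(0.92, [0.5336, 0.1029]), (0.65, [0.9468, 0.096])]
foot crate ((0.022997703403234482, -0.1291607767343521), (0.14148619771003723, 0.07769253104925156), 3.925785779953003)
```

View pics/e.png

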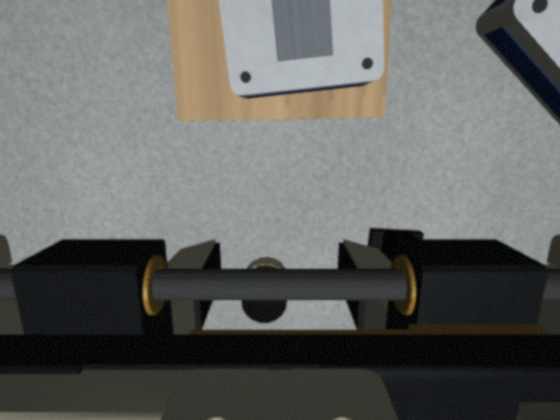

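The foot is still off to the right, with its near corners at (235,95) and (383,78) and the sill's right edge at 386. The shut fingers never reached it, so I'll repeat the sideways nudge and go further.

Emit:
{"name": "move_arm", "arguments": {
  "motion": [
    {"tx": 0.033,"ty": 0.031,"tz": 0,"twist": 0.003},
    {"tx": 0.033,"ty": 0.031,"tz": 0,"twist": 0},
    {"tx": 0.033,"ty": 0.031,"tz": 0,"twist": 0},
    {"tx": 0.033,"ty": 0.031,"tz": 0,"twist": 0},
    {"tx": 0,"ty": 0,"tz": 0.042,"twist": 0},
    {"tx": 0,"ty": 0,"tz": 0.042,"twist": 0},
    {"tx": 0,"ty": 0,"tz": 0.042,"twist": 0},
    {"tx": 0,"ty": 0,"tz": 0.04,"twist": 0},
    {"tx": 0,"ty": -0.01,"tz": 0,"twist": 0},
    {"tx": 0,"ty": -0.008,"tz": 0,"twist": 0},
    {"tx": 0,"ty": 0,"tz": 0,"twist": 0}
  ],
  "gripper": 1
}}

```text
clock: 8.45
position: [0.6171, -0.1299, 0.035]
ee_rot: [2.378, 2.05, 0.003]
force: [-0.1, 0.0, 1.2]
width: 0.003
gripper_force: 0.0
```

```bash
python3 st.py
```

```text
8.45 [ 0.6171 -0.1299  0.035 ] toolx 81.53 crate [ 0.1084 -0.1313] q [ 0.41  0.66 -0.43  1.7   0.35  0.85 -0.32] F [-0.1  0.   1.2] w 0.003
```

Emit:
{"name": "move_arm", "arguments": {
  "motion": [
    {"tx": 0,"ty": -0.006,"tz": 0,"twist": 0},
    {"tx": 0,"ty": -0.006,"tz": 0,"twist": 0},
    {"tx": 0,"ty": -0.003,"tz": 0,"twist": 0},
    {"tx": 0,"ty": -0.003,"tz": 0,"twist": 0},
    {"tx": 0,"ty": -0.003,"tz": 0,"twist": 0},
    {"tx": 0,"ty": -0.003,"tz": 0,"twist": 0},
    {"tx": 0,"ty": -0.003,"tz": 0,"twist": 0}
  ]
}}

```text
clock: 9.15
position: [0.5922, -0.127, 0.0341]
ee_rot: [2.378, 2.048, 0.005]
force: [4.6, -1.1, 5.9]
width: 0.003
gripper_force: 3.0
```

```bash
python3 st.py
python3 - <<'E'
from h import *
im=snap('wrist');cv2.imwrite('pics/f.png',np.vstack([im[:300,:,::-1],snap('top')[150:300,:,::-1]]))
E
```

```text
9.15 [ 0.5922 -0.127   0.0341] toolx 81.46 crate [ 0.0832 -0.1319] q [ 0.42  0.63 -0.43  1.77  0.35  0.81 -0.33] F [ 4.6 -1.1  5.9] w 0.003
```

View pics/f.png

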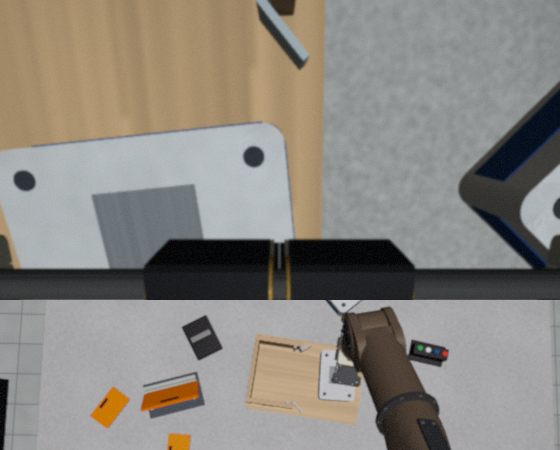

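Contact is made: the foot's side edge is at about px 288 and the force is 4.6 N. I'll carry on for another 14 mm.

Emit:
{"name": "move_arm", "arguments": {
  "motion": [
    {"tx": 0,"ty": -0.003,"tz": 0,"twist": 0},
    {"tx": 0,"ty": -0.003,"tz": 0,"twist": 0},
    {"tx": 0,"ty": -0.003,"tz": 0,"twist": 0},
    {"tx": 0,"ty": -0.003,"tz": 0,"twist": 0},
    {"tx": 0,"ty": -0.003,"tz": 0,"twist": 0}
  ]
}}

```text
clock: 9.75
position: [0.5774, -0.1248, 0.0341]
ee_rot: [2.378, 2.048, 0.005]
force: [3.6, -0.6, 7.1]
width: 0.001
gripper_force: 3.1
```

```bash
cat > f2.py <<'E'
from h import *
from st import cr
# blue-rimmed white top edges from the wrist picture: print wrist mask rect in crate frame, clipped to rows<235
import sys
im=arm.get_image('wrist')[:,:,::-1].copy();c=arm.calibration('wrist');hsv=cv2.cvtColor(im,cv2.COLOR_BGR2HSV)
m=((hsv[...,1]<35)&(hsv[...,2]>165)).astype(np.uint8);m[235:]=0
cs,_=cv2.findContours(m,cv2.RETR_EXTERNAL,cv2.CHAIN_APPROX_NONE);k=max(cs,key=cv2.contourArea).reshape(-1,2)
W=np.array([cr(atz('wrist',[(x+.5)/560,(y+.5)/420],.055,c)) for x,y in k if 2<x<557 and 2<y<233])
f=W[W[:,1]>W[:,1].max()-.012]; f=f[f[:,0]<W[:,0].max()-.02]
s=np.polyfit(f[:,0],f[:,1],1)
print('max x',W[:,0].max(),'min x',W[:,0].min(),'max y',W[:,1].max(),'front slope deg',np.degrees(np.arctan(s[0])))
E
python3 st.py; python3 f2.py
```

```text
9.75 [ 0.5774 -0.1248  0.0341] toolx 81.46 crate [ 0.0683 -0.1318] q [ 0.42  0.61 -0.43  1.81  0.35  0.79 -0.34] F [ 3.6 -0.6  7.1] w 0.001
max x 0.08968578870116728 min x -0.05382292753398867 max y -0.06473406338493631 front slope deg 5.306652270984683
```

Run:
```python
from h import *
im=snap('scene')[150:260,200:340,::-1];t=snap('top')[170:280,270:410,::-1]
cv2.imwrite('pics/g.png',np.hstack([cv2.resize(im,(400,314),interpolation=3),cv2.resize(t,(400,314),interpolation=3)]))
s=arm.observe();print(proj('scene',s['position']),proj('top',s['position']))
```

```text
[253.44442921 188.07292475] [342.68867732 209.86671242]
```

View pics/g.png

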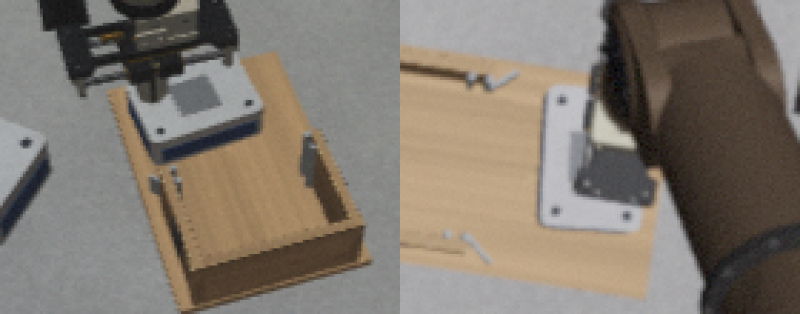

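Run:
```python
from h import *
np.set_printoptions(precision=4,suppress=True)
N=lambda p:[p[0]/560,p[1]/420]
for n,a,b in[('foot',(268.7,187.8),(334.5,226.3)),('patch',(268.3,183.5),(338.5,226)),('big',(186,206),(351.6,130.6)),('crate',(284.7,220.5),(294.9,228)),('cover',(292.2,299.4),(199.4,189.2)),('board',(357.5,295.3),(169.9,243.4)),('jarlid',(259,130),(426.5,254.5))]:
    print(n,tri([ray('scene',N(a)),ray('top',N(b))]))
from scipy.spatial.transform import Rotation as R
s=arm.observe();p=s['position'];M=R.from_rotvec(s['ee_rot']).as_matrix();print(M[:,2])
d=np.load('pics/d.png.npy');c={'T':d[0],'K':d[1][:3,:3]}
print('patch wrist+top',tri([ray('wrist',N((307,90.5)),c),ray('top',N((338.5,226)))]))
print('patch wrist+scene',tri([ray('wrist',N((307,90.5)),c),ray('scene',N((268.3,183.5)))]))
```

```text
foot (array([ 0.5296, -0.1019,  0.0364]), np.float64(0.000833650096581483))
patch (array([ 0.5285, -0.1108,  0.049 ]), np.float64(0.0006446954313898198))
big (array([ 0.8084, -0.1478,  0.0352]), np.float64(0.001786854334222236))
crate (array([ 0.5244,  0.01  , -0.0137]), np.float64(0.0012043250576517426))
cover (array([0.6303, 0.2874, 0.0244]), np.float64(0.002301044051515244))
board (array([0.4697, 0.3609, 0.0519]), np.float64(0.00043831998041064373))
jarlid (array([ 0.454 , -0.36  ,  0.0538]), np.float64(0.0004133644553469077))
[ 0.0038 -0.0004 -1.    ]
patch wrist+top (array([ 0.5298, -0.1107,  0.0534]), np.float64(0.0011611462633581437))
patch wrist+scene (array([ 0.5298, -0.1098,  0.0507]), np.float64(0.0015170715360885078))
```

The shut fingertips are riding on top of the foot, near the right edge of the patch in the left crop at (150,97). So the tips sit about 20 mm higher than I assumed. I'll back off, go lower and nudge again.

Emit:
{"name": "move_arm", "arguments": {
  "motion": [
    {"tx": 0,"ty": 0,"tz": -0.03,"twist": 0},
    {"tx": 0,"ty": 0.03,"tz": 0,"twist": 0},
    {"tx": 0,"ty": 0.03,"tz": 0,"twist": 0},
    {"tx": 0,"ty": 0,"tz": 0.03,"twist": 0},
    {"tx": 0,"ty": 0,"tz": 0.014,"twist": 0},
    {"tx": 0,"ty": 0,"tz": 0,"twist": 0}
  ]
}}

```text
clock: 10.5
position: [0.6314, -0.1333, 0.0159]
ee_rot: [-2.377, -2.047, 0.007]
force: [-0.8, -0.0, -0.8]
width: 0.004
gripper_force: 0.0
```

```bash
python3 st.py;python3 f2.py
```

```text
10.5 [ 0.6314 -0.1333  0.0159] toolx 81.48 crate [ 0.123  -0.1327] q [ 0.39  0.71 -0.42  1.67  0.36  0.85 -0.32] F [-0.8 -0.  -0.8] w 0.004
max x 0.090164383212308 min x 0.004097808371346691 max y -0.06445462944871803 front slope deg 5.311951394052802
```

Emit:
{"name": "move_arm", "arguments": {
  "motion": [
    {"tx": 0,"ty": -0.005,"tz": 0,"twist": 0},
    {"tx": 0,"ty": -0.005,"tz": 0,"twist": 0},
    {"tx": 0,"ty": -0.005,"tz": 0,"twist": 0},
    {"tx": 0,"ty": -0.004,"tz": 0,"twist": 0},
    {"tx": 0,"ty": -0.003,"tz": 0,"twist": 0},
    {"tx": 0,"ty": -0.003,"tz": 0,"twist": 0},
    {"tx": 0,"ty": -0.003,"tz": 0,"twist": 0},
    {"tx": 0,"ty": -0.003,"tz": 0,"twist": 0},
    {"tx": 0,"ty": -0.003,"tz": 0,"twist": 0}
  ]
}}

```text
clock: 11.45
position: [0.6023, -0.129, 0.0196]
ee_rot: [2.379, 2.048, 0.003]
force: [5.2, -2.0, 0.9]
width: 0.007
gripper_force: 2.7
```

```bash
python3 st.py;python3 f2.py
```

```text
11.45 [ 0.6023 -0.129   0.0196] toolx 81.45 crate [ 0.0936 -0.1324] q [ 0.41  0.66 -0.42  1.75  0.36  0.8  -0.34] F [ 5.2 -2.   0.9] w 0.007
max x 0.07469769362356782 min x -0.022504359101866045 max y -0.06408207211849076 front slope deg 2.8542538502040022
```

Emit:
{"name": "move_arm", "arguments": {
  "motion": [
    {"tx": 0,"ty": 0.02,"tz": 0,"twist": -0.005},
    {"tx": 0,"ty": 0,"tz": -0.045,"twist": 0},
    {"tx": -0.03,"ty": 0,"tz": -0.035,"twist": 0},
    {"tx": -0.03,"ty": -0.038,"tz": 0,"twist": 0},
    {"tx": -0.03,"ty": -0.038,"tz": 0,"twist": 0},
    {"tx": -0.027,"ty": -0.036,"tz": 0,"twist": 0},
    {"tx": 0,"ty": 0,"tz": 0.035,"twist": 0},
    {"tx": 0,"ty": 0,"tz": 0.03,"twist": 0},
    {"tx": 0,"ty": 0,"tz": 0.012,"twist": 0},
    {"tx": 0,"ty": 0,"tz": 0,"twist": 0}
  ],
  "gripper": -0.3
}}

```text
clock: 12.5
position: [0.4918, -0.2307, 0.0203]
ee_rot: [-2.369, -2.058, 0.003]
force: [0.9, -0.1, 1.1]
width: 0.648
gripper_force: 0.0
```

```bash
python3 st.py;python3 f2.py
```

```text
12.5 [ 0.4918 -0.2307  0.0203] toolx 81.95 crate [-0.0017 -0.2486] q [ 0.65  0.57 -0.43  1.93  0.35  0.71 -0.13] F [ 0.9 -0.1  1.1] w 0.648
max x 0.07912998111189636 min x -0.06338558291322859 max y -0.13591486122167218 front slope deg 0.8066392638756702
```

Run:
```python
from h import *
from scipy.spatial.transform import Rotation as R
s=arm.observe();M=R.from_rotvec(s['ee_rot']).as_matrix();c=arm.calibration('wrist')
w=.092*s['width']/2
for z in(0,-.02,-.04,-.066):
    print(z,[proj('wrist',s['position']+M@np.array([x,y,z]),c).round(0).tolist() for x in(.0095,-.0095) for y in(-w-.019,-w,w,w+.019)])
im=snap('wrist');cv2.imwrite('pics/h.png',im[:,:,::-1])
```

```text
0 [[192.0, 229.0], [226.0, 229.0], [332.0, 229.0], [366.0, 229.0], [195.0, 261.0], [227.0, 261.0], [331.0, 260.0], [363.0, 260.0]]
-0.02 [[182.0, 241.0], [220.0, 241.0], [338.0, 241.0], [376.0, 241.0], [185.0, 276.0], [222.0, 276.0], [336.0, 276.0], [373.0, 276.0]]
-0.04 [[170.0, 257.0], [212.0, 256.0], [346.0, 256.0], [388.0, 256.0], [173.0, 295.0], [214.0, 295.0], [344.0, 295.0], [385.0, 295.0]]
-0.066 [[148.0, 283.0], [199.0, 283.0], [359.0, 283.0], [410.0, 283.0], [153.0, 328.0], [202.0, 328.0], [356.0, 328.0], [405.0, 328.0]]
```

View pics/h.png

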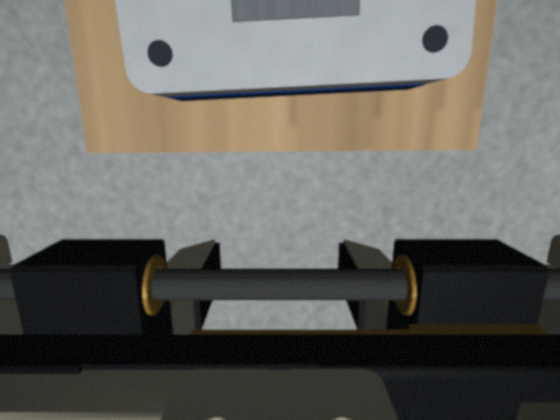

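The tip's inner corner at (218,242) matches a point 20 mm behind the stated TCP. So I take real tip z as reading + 0.020. The foot is nearly square and slightly right of centre, so I can push now.

Emit:
{"name": "move_arm", "arguments": {
  "motion": [
    {"tx": 0.03,"ty": 0.004,"tz": 0.008,"twist": 0},
    {"tx": 0.02,"ty": 0,"tz": 0,"twist": 0},
    {"tx": 0.005,"ty": 0,"tz": 0,"twist": 0},
    {"tx": 0.005,"ty": 0,"tz": 0,"twist": 0},
    {"tx": 0.005,"ty": 0,"tz": 0,"twist": 0},
    {"tx": 0.005,"ty": 0,"tz": 0,"twist": 0},
    {"tx": 0.006,"ty": 0,"tz": 0,"twist": 0},
    {"tx": 0.006,"ty": 0,"tz": 0,"twist": 0},
    {"tx": 0.006,"ty": 0,"tz": 0,"twist": 0},
    {"tx": 0.006,"ty": 0,"tz": 0,"twist": 0}
  ]
}}

```text
clock: 13.6
position: [0.5101, -0.141, 0.0138]
ee_rot: [2.374, 2.056, -0.003]
force: [-0.9, -5.2, 1.0]
width: 0.65
gripper_force: 2.8
```

```bash
python3 st.py;python3 f2.py
```

```text
13.6 [ 0.5101 -0.141   0.0138] toolx 81.78 crate [ 0.0039 -0.1572] q [ 0.48  0.57 -0.42  1.97  0.36  0.68 -0.32] F [-0.9 -5.2  1. ] w 0.65
max x 0.07749326818029277 min x -0.06291508931011706 max y -0.04531630882063621 front slope deg 3.997655782272461
```

Emit:
{"name": "move_arm", "arguments": {
  "motion": [
    {"tx": 0.006,"ty": 0,"tz": 0,"twist": 0},
    {"tx": 0.006,"ty": 0,"tz": 0,"twist": 0},
    {"tx": 0.006,"ty": 0,"tz": 0,"twist": 0},
    {"tx": 0.006,"ty": 0,"tz": 0,"twist": 0},
    {"tx": 0.006,"ty": 0,"tz": 0,"twist": 0},
    {"tx": 0.006,"ty": 0,"tz": 0,"twist": 0},
    {"tx": 0.006,"ty": 0,"tz": 0,"twist": 0},
    {"tx": 0.006,"ty": 0,"tz": 0,"twist": 0}
  ]
}}

```text
clock: 14.45
position: [0.5144, -0.1016, 0.0139]
ee_rot: [2.379, 2.045, -0.017]
force: [-13.1, -41.3, 18.2]
width: 0.651
gripper_force: 21.5
```

```bash
python3 st.py;python3 f2.py
```

```text
14.45 [ 0.5144 -0.1016  0.0139] toolx 81.36 crate [ 0.0027 -0.1176] q [ 0.39  0.56 -0.41  1.98  0.36  0.68 -0.41] F [-13.1 -41.3  18.2] w 0.651
max x 0.07765401175630754 min x -0.0638761876825658 max y -0.006743354586531092 front slope deg 2.2807978870167367
```

Emit:
{"name": "move_arm", "arguments": {
  "motion": [
    {"tx": -0.005,"ty": 0,"tz": 0,"twist": 0},
    {"tx": 0,"ty": -0.003,"tz": 0,"twist": 0},
    {"tx": 0,"ty": -0.003,"tz": 0,"twist": 0}
  ]
}}

```text
clock: 14.8
position: [0.5108, -0.0978, 0.0139]
ee_rot: [2.374, 2.055, -0.001]
force: [2.3, -3.8, -0.1]
width: 0.653
gripper_force: 1.9
```

```bash
python3 st.py;python3 f2.py
```

```text
14.8 [ 0.5108 -0.0978  0.0139] toolx 81.74 crate [-0.0014 -0.1143] q [ 0.4   0.55 -0.42  2.    0.36  0.66 -0.4 ] F [ 2.3 -3.8 -0.1] w 0.653
max x 0.07446523359292004 min x -0.06728687407890109 max y -0.0034126612173087565 front slope deg 2.1727827905018775
```

Emit:
{"name": "move_arm", "arguments": {
  "motion": [
    {"tx": 0.002,"ty": -0.003,"tz": 0,"twist": 0},
    {"tx": 0.003,"ty": -0.001,"tz": 0,"twist": 0},
    {"tx": 0.003,"ty": 0,"tz": 0,"twist": 0},
    {"tx": 0.003,"ty": 0,"tz": 0,"twist": 0}
  ]
}}

```text
clock: 15.25
position: [0.5081, -0.0853, 0.0139]
ee_rot: [2.373, 2.058, -0.002]
force: [-1.9, -7.3, 4.1]
width: 0.647
gripper_force: 3.4
```

```bash
python3 st.py;python3 f2.py
```

```text
15.25 [ 0.5081 -0.0853  0.0139] toolx 81.86 crate [-0.0058 -0.1024] q [ 0.37  0.55 -0.42  2.01  0.36  0.66 -0.42] F [-1.9 -7.3  4.1] w 0.647
max x 0.07072963842173734 min x -0.07020394677422906 max y 0.00873088569241292 front slope deg 2.9663618079427656
```

Emit:
{"name": "move_arm", "arguments": {
  "motion": [
    {"tx": 0.004,"ty": 0,"tz": 0,"twist": 0},
    {"tx": 0.004,"ty": 0,"tz": 0,"twist": 0},
    {"tx": 0.004,"ty": 0,"tz": 0,"twist": 0},
    {"tx": 0.004,"ty": 0,"tz": 0,"twist": 0},
    {"tx": 0.004,"ty": 0,"tz": 0,"twist": 0}
  ]
}}

```text
clock: 15.8
position: [0.5108, -0.0656, 0.0139]
ee_rot: [2.373, 2.057, -0.002]
force: [-0.7, -7.0, 3.8]
width: 0.649
gripper_force: 3.6
```

```bash
python3 st.py;python3 f2.py
```

```text
15.8 [ 0.5108 -0.0656  0.0139] toolx 81.86 crate [-0.0058 -0.0824] q [ 0.34  0.55 -0.42  2.01  0.36  0.66 -0.46] F [-0.7 -7.   3.8] w 0.649
max x 0.07104489082618819 min x -0.07110090483698484 max y 0.028925002263779212 front slope deg 3.262096962121886
```

Emit:
{"name": "move_arm", "arguments": {
  "motion": [
    {"tx": 0.004,"ty": 0,"tz": -0.003,"twist": 0},
    {"tx": 0.004,"ty": 0,"tz": -0.003,"twist": 0},
    {"tx": 0.004,"ty": 0,"tz": -0.002,"twist": 0},
    {"tx": 0.005,"ty": 0,"tz": 0,"twist": 0},
    {"tx": 0.005,"ty": 0,"tz": 0,"twist": 0},
    {"tx": 0.005,"ty": 0,"tz": 0,"twist": 0},
    {"tx": 0.005,"ty": 0,"tz": 0,"twist": 0}
  ]
}}

```text
clock: 16.55
position: [0.5156, -0.0329, 0.022]
ee_rot: [2.372, 2.058, -0.001]
force: [-0.9, -5.6, 1.3]
width: 0.649
gripper_force: 3.0
```

```bash
python3 st.py;python3 f2.py
```

```text
16.55 [ 0.5156 -0.0329  0.022 ] toolx 81.9 crate [-0.0057 -0.0494] q [ 0.28  0.54 -0.43  2.    0.35  0.68 -0.51] F [-0.9 -5.6  1.3] w 0.649
max x 0.08852021633979512 min x -0.08980175269414054 max y 0.06295153451713474 front slope deg 0.7655451306858445
```

Emit:
{"name": "move_arm", "arguments": {
  "motion": [
    {"tx": 0.005,"ty": 0,"tz": 0,"twist": 0},
    {"tx": 0.005,"ty": 0,"tz": 0,"twist": 0},
    {"tx": 0.005,"ty": 0,"tz": 0,"twist": 0},
    {"tx": 0.005,"ty": 0,"tz": 0,"twist": 0},
    {"tx": 0.005,"ty": 0,"tz": 0,"twist": 0},
    {"tx": 0.005,"ty": 0,"tz": 0,"twist": 0},
    {"tx": 0.004,"ty": 0,"tz": 0,"twist": 0},
    {"tx": 0.003,"ty": 0,"tz": 0,"twist": 0}
  ]
}}

```text
clock: 17.4
position: [0.5208, 0.0036, 0.022]
ee_rot: [2.372, 2.058, -0.001]
force: [-1.4, -7.6, 3.2]
width: 0.649
gripper_force: 3.4
```

Emit:
{"name": "move_arm", "arguments": {
  "motion": [
    {"tx": 0.003,"ty": 0,"tz": 0,"twist": 0},
    {"tx": 0.002,"ty": 0,"tz": 0,"twist": 0}
  ]
}}

```text
clock: 17.6
position: [0.5215, 0.0084, 0.022]
ee_rot: [2.372, 2.058, -0.001]
force: [-1.7, -6.0, 3.2]
width: 0.646
gripper_force: 3.4
```

```bash
python3 st.py;python3 f2.py
```

```text
17.6 [0.5215 0.0084 0.022 ] toolx 81.9 crate [-0.0056 -0.0076] q [ 0.2   0.54 -0.43  1.99  0.35  0.68 -0.59] F [-1.7 -6.   3.2] w 0.646
max x 0.07072315617359928 min x -0.06924778848942235 max y 0.10348429513296839 front slope deg 1.3857232009760556
```

Emit:
{"name": "move_arm", "arguments": {
  "motion": [
    {"tx": 0.002,"ty": 0,"tz": 0,"twist": 0},
    {"tx": 0.002,"ty": 0,"tz": 0,"twist": 0},
    {"tx": 0.002,"ty": 0,"tz": 0,"twist": 0}
  ]
}}

```text
clock: 17.95
position: [0.5223, 0.0141, 0.022]
ee_rot: [2.372, 2.058, -0.001]
force: [-0.8, -7.1, 3.0]
width: 0.649
gripper_force: 3.4
```

Emit:
{"name": "move_arm", "arguments": {
  "motion": [
    {"tx": 0.002,"ty": 0,"tz": 0,"twist": 0}
  ]
}}

```text
clock: 18.05
position: [0.5226, 0.0161, 0.022]
ee_rot: [2.372, 2.058, -0.001]
force: [-0.2, -6.6, 3.4]
width: 0.649
gripper_force: 3.5
```

```bash
python3 st.py;python3 f2.py
```

```text
18.05 [0.5226 0.0161 0.022 ] toolx 81.88 crate [-0.0056  0.0001] q [ 0.18  0.55 -0.43  1.98  0.35  0.68 -0.61] F [-0.2 -6.6  3.4] w 0.649
max x 0.07079478931062597 min x -0.06922827046039712 max y 0.11132635180870715 front slope deg 1.3664702232313644
```

Emit:
{"name": "move_arm", "arguments": {
  "motion": [
    {"tx": 0.002,"ty": 0,"tz": 0,"twist": 0}
  ]
}}

```text
clock: 18.2
position: [0.5228, 0.0178, 0.022]
ee_rot: [2.372, 2.058, -0.002]
force: [-1.5, -6.7, 3.5]
width: 0.65
gripper_force: 3.6
```

Emit:
{"name": "move_arm", "arguments": {
  "motion": [
    {"tx": 0.002,"ty": 0,"tz": 0,"twist": 0}
  ]
}}

```text
clock: 18.3
position: [0.5229, 0.018, 0.022]
ee_rot: [2.372, 2.056, -0.005]
force: [-2.1, -17.5, 7.2]
width: 0.65
gripper_force: 8.7
```

Emit:
{"name": "move_arm", "arguments": {
  "motion": [
    {"tx": 0.002,"ty": 0,"tz": 0,"twist": 0}
  ]
}}

```text
clock: 18.4
position: [0.5228, 0.018, 0.022]
ee_rot: [2.372, 2.054, -0.008]
force: [-2.5, -22.6, 10.2]
width: 0.649
gripper_force: 11.6
```

Foot home: the force jumped with no travel. Next I back off and look at the grooves from close by.

Emit:
{"name": "move_arm", "arguments": {
  "motion": [
    {"tx": -0.02,"ty": 0,"tz": 0,"twist": 0},
    {"tx": -0.02,"ty": 0.002,"tz": -0.04,"twist": 0},
    {"tx": -0.02,"ty": 0.002,"tz": -0.04,"twist": 0},
    {"tx": -0.018,"ty": 0.001,"tz": -0.03,"twist": 0},
    {"tx": 0,"ty": 0,"tz": 0,"twist": 0}
  ]
}}

```text
clock: 18.9
position: [0.5202, -0.0567, 0.1358]
ee_rot: [2.371, 2.053, 0.008]
force: [-0.1, 0.3, -0.6]
width: 0.65
gripper_force: 0.0
```

```bash
python3 st.py;python3 f2.py; python3 look.py i.png crate_groove:.085
python3 - <<'E'
import cv2;im=cv2.imread('pics/i.png');cv2.imwrite('pics/j.png',cv2.resize(im[:235],(800,336),interpolation=cv2.INTER_CUBIC))
E
```

```text
18.9 [ 0.5202 -0.0567  0.1358] toolx 81.77 crate [ 0.0022 -0.0723] q [ 0.39  0.39 -0.5   1.88  0.23  0.92 -0.36] F [-0.1  0.3 -0.6] w 0.65
max x 0.06844007755590832 min x -0.06995425908269977 max y 0.07650604457038301 front slope deg 0.023272846422588297
18.95 [ 0.5191 -0.0554  0.1338] toolx deg 81.83121883142641 q7 -0.3658344309828131
crate_groove [(0.79, [273.8, 115.2], array([0.5251, 0.0177, 0.085 ]))]
```

View pics/j.png

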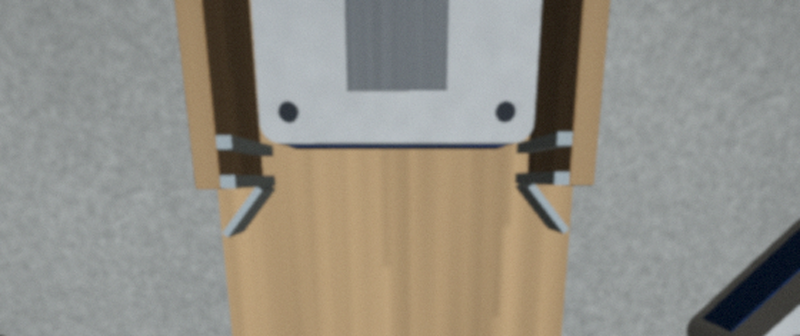

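Rib tops in the crop: left pair at (224,142) and (228,182), right pair at (564,138) and (562,178), with the foot behind them. I'll compute the groove point from their centroids.

```bash
cat > ribs.py <<'E'
from h import *
from st import cr
import sys
def ribs(im,c):
    im=im.astype(int);b=((im.min(2)>150)&(im[...,0]>=im[...,2]-2)).astype(np.uint8) # BGR whitish-blue
    out=[]
    for (x,y) in [(224,142),(228,182),(564,138),(562,178)]:
        X,Y=x*.7,y*.7;x0,x1,y0,y1=int(X-8),int(X+9),int(Y-6),int(Y+7)
        n,l,s,ce=cv2.connectedComponentsWithStats(b[y0:y1,x0:x1]);k=1+np.argmax(s[1:,4])
        p=ce[k]+[x0+.5,y0+.5];out.append((p,s[k].tolist(),atz('wrist',[p[0]/560,p[1]/420],.085,c)))
    return out
if __name__=='__main__':
    np.set_printoptions(precision=4,suppress=True)
    d=np.load('pics/i.png.npy');c={'T':d[0],'K':d[1][:3,:3]}
    o=ribs(cv2.imread('pics/i.png'),c)
    for p in o: print(*p)
    P=np.array([p[2][:2] for p in o]);print('groove',P.mean(0),'crate',cr(P.mean(0)),'width L-R',np.linalg.norm(P[:2].mean(0)-P[2:].mean(0)),'pitch',np.linalg.norm(P[0]-P[1]),np.linalg.norm(P[2]-P[3]))
    v=P[2:].mean(0)-P[:2].mean(0);print('x dir deg',np.degrees(np.arctan2(v[1],v[0])))
E
python3 ribs.py
```

```text
[156.0294  99.6373] [4, 3, 9, 7, 51] [0.4511 0.0381 0.085 ]
[158.9098 127.5984] [3, 3, 10, 7, 61] [0.4489 0.0207 0.085 ]
[395.8696  96.913 ] [5, 4, 9, 6, 46] [0.6049 0.0177 0.085 ]
[393.9138 125.4828] [4, 3, 9, 8, 58] [ 0.6026 -0.      0.085 ]
groove [0.5269 0.0191] crate [-0.0018  0.0037] width L-R 0.15513838624315612 pitch 0.017566476025511295 0.01791807453533579
x dir deg -7.615422695962109
```

```bash
cat > plan.py <<'E'
from h import *
from scipy.spatial.transform import Rotation as R
import sys,json
# plan.py x y z toolx_deg n : rows from measured pose
x,y,z,ang=map(float,sys.argv[1:5]);n=int(sys.argv[5])
s=arm.observe();M=R.from_rotvec(s['ee_rot']).as_matrix();a0=np.degrees(np.arctan2(M[1,0],M[0,0]))
da=(ang-a0+180)%360-180;d=np.array([x,y,z])-s['position'];a=a0;rows=[]
for i in range(n):
    c,sn=np.cos(np.radians(a)),np.sin(np.radians(a))
    e=d/n;rows.append(dict(tx=round(e[0]*c+e[1]*sn,4),ty=round(e[0]*sn-e[1]*c,4),tz=round(-e[2],4),twist=round(-da/n/90,4)));a+=da/n
print('from',s['position'].round(4),a0.round(2),'step mm',np.linalg.norm(d)/n*1000,'deg',da/n);print(json.dumps(rows))
E
python3 plan.py .5975 .0085 .33 172.2 11
```

```text
from [ 0.5173 -0.0541  0.1315] 81.97 step mm 20.276582637558676 deg 8.203136635023126
[{"tx": 0.0067, "ty": 0.0064, "tz": -0.018, "twist": -0.0911}, {"tx": 0.0057, "ty": 0.0073, "tz": -0.018, "twist": -0.0911}, {"tx": 0.0046, "ty": 0.008, "tz": -0.018, "twist": -0.0911}, {"tx": 0.0034, "ty": 0.0086, "tz": -0.018, "twist": -0.0911}, {"tx": 0.0021, "ty": 0.009, "tz": -0.018, "twist": -0.0911}, {"tx": 0.0008, "ty": 0.0092, "tz": -0.018, "twist": -0.0911}, {"tx": -0.0005, "ty": 0.0092, "tz": -0.018, "twist": -0.0911}, {"tx": -0.0018, "ty": 0.0091, "tz": -0.018, "twist": -0.0911}, {"tx": -0.0031, "ty": 0.0087, "tz": -0.018, "twist": -0.0911}, {"tx": -0.0043, "ty": 0.0082, "tz": -0.018, "twist": -0.0911}, {"tx": -0.0054, "ty": 0.0075, "tz": -0.018, "twist": -0.0911}]
```

Run:
```python
from h import *
import ribs;from st import cr
np.set_printoptions(precision=4,suppress=True)
for i in range(2):
    p0=arm.observe()['position'];c=arm.calibration('wrist');im=arm.get_image('wrist')[:,:,::-1]
    print(p0)
    b=((im.astype(int).min(2)>150)&(im[...,0].astype(int)>=im[...,2].astype(int)-2)).astype(np.uint8)
    out=[]
    for x,y in [(-.0775,.00875),(-.0775,-.00875),(.0775,.00875),(.0775,-.00875)]:
        a=np.radians(82.3);Y=np.array([np.cos(a),np.sin(a)]);X=np.array([Y[1],-Y[0]])
        w=np.array([.5278,.0175])+x*X+y*Y;q=proj('wrist',[*w,.085],c);x0,y0=int(q[0]-8),int(q[1]-6)
        n,l,s,ce=cv2.connectedComponentsWithStats(b[y0:y0+13,x0:x0+17]);k=1+np.argmax(s[1:,4]);p=ce[k]+[x0+.5,y0+.5]
        out.append(atz('wrist',[p[0]/560,p[1]/420],.085,c)[:2])
    P=np.array(out);v=P[2:].mean(0)-P[:2].mean(0)
    print('groove',P.mean(0),cr(P.mean(0)),np.linalg.norm(v),np.degrees(np.arctan2(v[1],v[0])),np.linalg.norm(P[0]-P[1]))
```

```text
[ 0.5173 -0.0541  0.1315]
groove [0.5282 0.0182] [-0.0003  0.003 ] 0.15602881579467415 -7.67500122292931 0.017810223151659733
[ 0.5169 -0.0539  0.131 ]
groove [0.5283 0.0182] [-0.0002  0.003 ] 0.1559791646487102 -7.626172401817543 0.017945089085713017
```

```bash
python3 plan.py .519 .24 .30 112 8
```

```text
from [ 0.5167 -0.0539  0.1307] 82.02 step mm 42.39218794211645 deg 3.7477249630568927
[{"tx": 0.0364, "ty": -0.0048, "tz": -0.0212, "twist": -0.0416}, {"tx": 0.0367, "ty": -0.0024, "tz": -0.0212, "twist": -0.0416}, {"tx": 0.0367, "ty": -0.0, "tz": -0.0212, "twist": -0.0416}, {"tx": 0.0367, "ty": 0.0024, "tz": -0.0212, "twist": -0.0416}, {"tx": 0.0364, "ty": 0.0048, "tz": -0.0212, "twist": -0.0416}, {"tx": 0.036, "ty": 0.0071, "tz": -0.0212, "twist": -0.0416}, {"tx": 0.0355, "ty": 0.0095, "tz": -0.0212, "twist": -0.0416}, {"tx": 0.0348, "ty": 0.0118, "tz": -0.0212, "twist": -0.0416}]
```

Emit:
{"name": "move_arm", "arguments": {
  "motion": [
    {"tx": 0.036,"ty": -0.005,"tz": -0.021,"twist": -0.0416},
    {"tx": 0.037,"ty": -0.002,"tz": -0.021,"twist": -0.0416},
    {"tx": 0.037,"ty": 0,"tz": -0.021,"twist": -0.0416},
    {"tx": 0.037,"ty": 0.002,"tz": -0.021,"twist": -0.0416},
    {"tx": 0.036,"ty": 0.005,"tz": -0.021,"twist": -0.0416},
    {"tx": 0.036,"ty": 0.007,"tz": -0.021,"twist": -0.0416},
    {"tx": 0.036,"ty": 0.01,"tz": -0.021,"twist": -0.0416},
    {"tx": 0.035,"ty": 0.012,"tz": -0.021,"twist": -0.0416},
    {"tx": 0,"ty": 0,"tz": 0,"twist": 0},
    {"tx": 0,"ty": 0,"tz": 0,"twist": 0},
    {"tx": 0,"ty": 0,"tz": 0,"twist": 0}
  ]
}}

```text
clock: 20.25
position: [0.5204, 0.2386, 0.2982]
ee_rot: [-1.76, -2.601, 0.004]
force: [-0.2, -0.0, 0.3]
width: 0.648
gripper_force: 0.0
```

```bash
python3 st.py
python3 - <<'E'
from h import *
np.set_printoptions(precision=4,suppress=True)
c=arm.calibration('wrist');im=snap('wrist','k.png');np.save('pics/k.npy',np.array([c['T'],np.pad(np.array(c['K']),((0,1),(0,1)))]))
for q in('board_center','cradle','cover_center'):
    for r in arm.place_of('wrist',q): print(q,r['conf'],np.array(r['point'])*[560,420],atz('wrist',r['point'],.05,c))
for r in arm.regions_of('wrist','board_center'):
    m=r['region'].astype(np.uint8);b=cv2.boxPoints(cv2.minAreaRect(cv2.findNonZero(m)));print(r['conf'],b.tolist(),m.sum())
E
```

```text
20.25 [0.5204 0.2386 0.2982] toolx 111.82 crate [-0.0387  0.2202] q [-0.02  0.38 -0.71  1.51  0.25  1.35 -0.37] F [-0.2 -0.   0.3] w 0.648
board_center 0.7 [268.52   61.992] [0.4576 0.3619 0.05  ]
board_center 0.6 [154.224  33.18 ] [0.3226 0.3416 0.05  ]
cradle 0.57 [275.016  60.69 ] [0.4642 0.3661 0.05  ]
cover_center 0.91 [372.288 171.192] [0.6286 0.2901 0.05  ]
0.7 [[240.13284301757812, 131.9841766357422], [250.85891723632812, -3.879568338394165], [302.0137634277344, 0.158966064453125], [291.2876892089844, 136.022705078125]] 6644
0.64 [[101.8280029296875, 37.017799377441406], [125.19113159179688, -10.681900024414062], [206.91265869140625, 29.344970703125], [183.54953002929688, 77.04467010498047]] 4423
```

View pics/k.png

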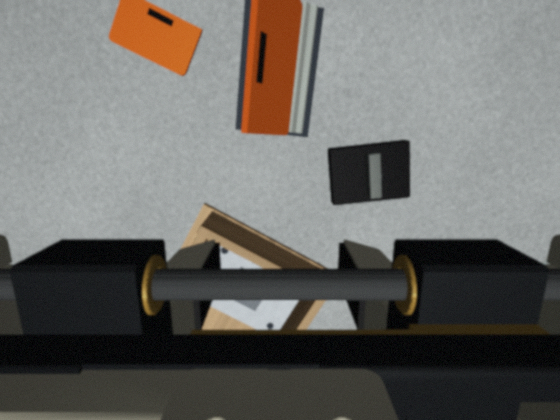

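The board's top edge runs from (241,132) up to (248,0), with the lip on its right. The cover is at (370,172) with its grip rib at (376,177). The small look-alike board is at (155,35). I'll measure both parts from this picture.

Run:
```python
from h import *
np.set_printoptions(precision=4,suppress=True)
d=np.load('pics/k.npy');c={'T':d[0],'K':d[1][:3,:3]};im=cv2.imread('pics/k.png');hsv=cv2.cvtColor(im,cv2.COLOR_BGR2HSV)
P=lambda x,y,z:atz('wrist',[x/560,y/420],z,c)[:2]
o=((hsv[...,0]<15)&(hsv[...,1]>140)&(hsv[...,2]>60)).astype(np.uint8);o[:,:225]=0;o[:,310:]=0;o[140:]=0
L=[];Rr=[];
for r in range(4,124,3):
    w=np.where(o[r])[0];L.append(P(w[0],r+.5,.090));Rr.append((w[0],w[-1]))
print('rows',Rr[0],Rr[-1])
v=cv2.fitLine(np.float32(L),cv2.DIST_HUBER,0,.001,.001).ravel();v*= 1 if v[1]>0 else -1
print('edge dir',np.degrees(np.arctan2(v[1],v[0])),'pt',v[2:])
u=v[:2];n=np.array([u[1],-u[0]])
# near end: lowest orange row per column near left edge
ends=[(x,np.where(o[:,x])[0].max()+1) for x in range(244,262,2)];print(ends)
ne=np.mean([P(x+.5,y,.091)@u for x,y in ends[:4]])
off=np.mean(np.array(L)@n)
cen=n*(off+.0272)+u*(ne+.079)
print('n',n,'centre est',cen,'top-mid line offset n',off)
# black strip midpoint
hs=[r for r in range(20,95)];k=((hsv[...,2]<60)&(o==0)).astype(np.uint8)
nn,l,s,ce=cv2.connectedComponentsWithStats(k[20:95,252:275]);j=1+np.argmax(s[1:,4]);print('strip',ce[j]+[252,20],s[j])
q=ce[j]+[252.5,20.5];print('strip at z.08',P(*q,.08),'along u rel centre',P(*q,.08)@u-cen@u)
# cover
g=((hsv[...,1]<60)&(hsv[...,2]>75)).astype(np.uint8);g[:150]=0;g[205:]=0;g[:,:362]=0;g[:,392:]=0
nn,l,s,ce=cv2.connectedComponentsWithStats(g);
for j in range(1,nn):
    if s[j][4]>60:
        k=cv2.findNonZero((l==j).astype(np.uint8)).reshape(-1,2);print('rib',s[j],cv2.minAreaRect(np.float32([P(x+.5,y+.5,.044) for x,y in k])))
b=((hsv[...,2]<75)).astype(np.uint8)
b[:135]=0;b[210:]=0;b[:,:322]=0;b[:,418:]=0
b=cv2.morphologyEx(b,cv2.MORPH_CLOSE,np.ones((25,25)))
nn,l,s,ce=cv2.connectedComponentsWithStats(b);j=1+np.argmax(s[1:,4]);k=cv2.findNonZero((l==j).astype(np.uint8)).reshape(-1,2)
print('slab',s[j],cv2.minAreaRect(np.float32([P(x+.5,y+.5,.02) for x,y in k])))
```

```text
rows (np.int64(251), np.int64(300)) (np.int64(242), np.int64(288))
edge dir 105.57455 pt [-0.4394 -0.3456]
[(244, np.int64(133)), (246, np.int64(133)), (248, np.int64(133)), (250, np.int64(133)), (252, np.int64(133)), (254, np.int64(133)), (256, np.int64(133)), (258, np.int64(133)), (260, np.int64(133))]
n [0.9633 0.2685] centre est [0.4638 0.3594] top-mid line offset n 0.5160178430451898
strip [261.104  57.124] [  5  13   9  50 250]
strip at z.08 [0.4516 0.359 ] along u rel centre 0.0029009794829228386
rib [369 154  13  45 501] ((0.6375911235809326, 0.28518685698509216), (0.015308692120015621, 0.05847401171922684), 27.979019165039062)
rib [362 199  30   6 141] ((0.6543566584587097, 0.2551298439502716), (0.038890302181243896, 0.006843879818916321), 21.75575828552246)
slab [ 328  140   82   65 4554] ((0.6356306672096252, 0.28548353910446167), (0.10976940393447876, 0.079033762216568), 27.95352554321289)
```

```bash
python3 plan.py .449 .3568 .13 105.6 6
```

```text
from [0.5209 0.2386 0.2993] 111.78 step mm 36.44132085303289 deg -1.0301367842851714
[{"tx": 0.0227, "ty": -0.0038, "tz": 0.0282, "twist": 0.0114}, {"tx": 0.0227, "ty": -0.0042, "tz": 0.0282, "twist": 0.0114}, {"tx": 0.0226, "ty": -0.0046, "tz": 0.0282, "twist": 0.0114}, {"tx": 0.0225, "ty": -0.005, "tz": 0.0282, "twist": 0.0114}, {"tx": 0.0224, "ty": -0.0054, "tz": 0.0282, "twist": 0.0114}, {"tx": 0.0223, "ty": -0.0058, "tz": 0.0282, "twist": 0.0114}]
```

Emit:
{"name": "move_arm", "arguments": {
  "motion": [
    {"tx": 0.0227,"ty": -0.0038,"tz": 0.028,"twist": 0.0114},
    {"tx": 0.0227,"ty": -0.0042,"tz": 0.028,"twist": 0.0114},
    {"tx": 0.0226,"ty": -0.0046,"tz": 0.028,"twist": 0.0114},
    {"tx": 0.0225,"ty": -0.005,"tz": 0.028,"twist": 0.0114},
    {"tx": 0.0224,"ty": -0.0054,"tz": 0.028,"twist": 0.0114},
    {"tx": 0.0223,"ty": -0.0058,"tz": 0.028,"twist": 0.0114},
    {"tx": 0,"ty": 0,"tz": 0,"twist": 0},
    {"tx": 0,"ty": 0,"tz": 0,"twist": 0},
    {"tx": 0,"ty": 0,"tz": 0,"twist": 0}
  ],
  "gripper": -0.6
}}

```text
clock: 21.4
position: [0.4502, 0.3571, 0.1326]
ee_rot: [1.898, 2.502, 0.002]
force: [-0.2, 0.7, 0.5]
width: 0.801
gripper_force: 0.0
```

```bash
python3 plan.py .449 .3568 .044 105.6 3;  python3 - <<'E'
from h import *
np.set_printoptions(precision=4,suppress=True)
c=arm.calibration('wrist');im=snap('wrist','l.png')[:,:,::-1];hsv=cv2.cvtColor(im.copy(),cv2.COLOR_BGR2HSV)
P=lambda x,y,z:atz('wrist',[x/560,y/420],z,c)[:2]
o=((hsv[...,0]<15)&(hsv[...,1]>140)&(hsv[...,2]>60)).astype(np.uint8);o[225:]=0
nn,l,s,ce=cv2.connectedComponentsWithStats(o)
for j in range(1,nn):
    if s[j][4]>500: print(s[j],ce[j])
n=np.array([.9633,.2685]);u=np.array([-.2685,.9633])
j=1+np.argmax(s[1:,4])
for r in (40,80,120,160,200):
    w=np.where(l[r]==j)[0]
    if len(w): a=P(w[0],r+.5,.09);print(r,w[0],w[-1],'edge n',a@n,'u',a@u)
ys=np.where((l==j).any(1))[0];xs=np.where(l[ys[0]]==j)[0];a=P(xs.mean(),ys[0],.091);print('far end u',a@u,'row',ys[0])
E
```

```text
from [0.4502 0.3571 0.1326] 105.63 step mm 29.545299690014115 deg -0.009924129335852664
[{"tx": 0.0, "ty": -0.0004, "tz": 0.0295, "twist": 0.0001}, {"tx": 0.0, "ty": -0.0004, "tz": 0.0295, "twist": 0.0001}, {"tx": 0.0, "ty": -0.0004, "tz": 0.0295, "twist": 0.0001}]
[ 285    0  100   51 2752] [331.1381  17.4106]
[ 258  106   70  119 7663] [292.3617 163.8889]
[  61  116  126  100 7705] [121.5655 167.4476]
120 71 87 edge n 0.3960961966698472 u 0.29227044998533663
160 64 186 edge n 0.38748788097173426 u 0.26671285838848174
200 115 174 edge n 0.4178513939900827 u 0.23955116795968467
far end u 0.29503135869101216 row 116
```

Run:
```python
from h import *
np.set_printoptions(precision=4,suppress=True)
c=arm.calibration('wrist');im=cv2.imread('pics/l.png');hsv=cv2.cvtColor(im,cv2.COLOR_BGR2HSV)
P=lambda x,y,z:atz('wrist',[x/560,y/420],z,c)[:2]
o=((hsv[...,0]<15)&(hsv[...,1]>140)&(hsv[...,2]>60)).astype(np.uint8);o[225:]=0;o[:,:245]=0;o[:90]=0
n=np.array([.9633,.2685]);u=np.array([-.2685,.9633]);p=arm.observe()['position'][:2];print('tool n,u',p@n,p@u)
for r in (115,130,150,170,190,205):
    w=np.where(o[r])[0];a=P(w[0],r+.5,.09);print(r,w[0],w[-1],'edge n',a@n,'u',a@u)
ys=np.where(o.any(1))[0];xs=np.where(o[ys[0]])[0];print('far end u',[P(xs.mean(),ys[0],z)@u for z in(.05,.09)],'row',ys[0],xs)
```

```text
tool n,u 0.5296556227798119 0.22310494024828548
115 258 327 edge n 0.5164488972604232 u 0.2952662595720864
130 258 327 edge n 0.5162934675052079 u 0.28590471757993696
150 259 326 edge n 0.5167387264770248 u 0.27309951642087554
170 259 326 edge n 0.5165296179987384 u 0.2599113586877906
190 259 325 edge n 0.5163141494809682 u 0.24632208281455148
205 259 324 edge n 0.5161481977528486 u 0.23585575651131607
far end u [np.float64(0.30306102343189206), np.float64(0.30108688107150766)] row 106 [260 261 262 263 264 265 266 267 268 269 270 271 272 273]
```

Emit:
{"name": "move_arm", "arguments": {
  "motion": [
    {"tx": -0.001,"ty": -0.001,"tz": 0.03,"twist": 0},
    {"tx": 0,"ty": 0,"tz": 0.03,"twist": 0},
    {"tx": 0,"ty": 0,"tz": 0.0285,"twist": 0},
    {"tx": 0,"ty": 0,"tz": 0,"twist": 0}
  ]
}}

```text
clock: 21.85
position: [0.4478, 0.3539, 0.041]
ee_rot: [-1.899, -2.503, 0.007]
force: [-0.5, -0.6, 0.1]
width: 0.802
gripper_force: 0.0
```

Emit:
{"name": "move_arm", "arguments": {
  "motion": [
    {"tx": 0,"ty": 0,"tz": 0,"twist": 0},
    {"tx": 0,"ty": 0,"tz": 0,"twist": 0},
    {"tx": 0,"ty": 0,"tz": 0,"twist": 0},
    {"tx": 0,"ty": 0,"tz": 0,"twist": 0},
    {"tx": 0,"ty": 0,"tz": 0,"twist": 0},
    {"tx": 0,"ty": 0,"tz": 0,"twist": 0}
  ],
  "gripper": 1,
  "squeeze": 6
}}

```text
clock: 22.45
position: [0.4517, 0.3578, 0.0446]
ee_rot: [1.897, 2.501, 0.009]
force: [10.7, 2.1, -0.9]
width: 0.344
gripper_force: 4.9
```

Emit:
{"name": "move_arm", "arguments": {
  "motion": [
    {"tx": 0,"ty": 0.0005,"tz": -0.004,"twist": 0},
    {"tx": 0,"ty": -0.0015,"tz": -0.005,"twist": 0},
    {"tx": 0,"ty": -0.0025,"tz": -0.005,"twist": 0},
    {"tx": 0,"ty": -0.0025,"tz": -0.005,"twist": 0},
    {"tx": 0,"ty": -0.0025,"tz": -0.005,"twist": 0},
    {"tx": 0,"ty": -0.0025,"tz": -0.005,"twist": 0}
  ]
}}

```text
clock: 23.05
position: [0.4377, 0.3536, 0.0728]
ee_rot: [1.897, 2.504, 0.001]
force: [4.4, 1.7, -1.5]
width: 0.307
gripper_force: 5.7
```

Emit:
{"name": "move_arm", "arguments": {
  "motion": [
    {"tx": 0,"ty": -0.0015,"tz": -0.005,"twist": 0},
    {"tx": 0,"ty": -0.0015,"tz": -0.006,"twist": 0},
    {"tx": 0,"ty": -0.0015,"tz": -0.006,"twist": 0},
    {"tx": 0,"ty": -0.0015,"tz": -0.006,"twist": 0},
    {"tx": 0,"ty": -0.001,"tz": -0.006,"twist": 0},
    {"tx": 0,"ty": 0,"tz": -0.006,"twist": 0},
    {"tx": 0,"ty": 0,"tz": -0.008,"twist": 0},
    {"tx": 0,"ty": 0,"tz": -0.008,"twist": 0}
  ]
}}

```text
clock: 23.85
position: [0.4305, 0.3516, 0.1238]
ee_rot: [-1.897, -2.504, 0.001]
force: [-0.3, 0.2, -0.2]
width: 0.004
gripper_force: 0.0
```

Run:
```python
from h import *
c=arm.calibration('wrist');im=snap('wrist','m.png')[:,:,::-1];hsv=cv2.cvtColor(im.copy(),cv2.COLOR_BGR2HSV)
o=((hsv[...,0]<15)&(hsv[...,1]>140)&(hsv[...,2]>40)).astype(np.uint8)
nn,l,s,ce=cv2.connectedComponentsWithStats(o);print([x.tolist() for x in s[1:] if x[4]>300]);print(arm.observe()['width'],arm.observe()['force'])
for r in range(60,235,20): print(r,[(w.min(),w.max()) for w in [np.where(o[r,240:340])[0]+240] if len(w)])
s=snap('scene')[:,:,::-1];h=cv2.cvtColor(s.copy(),cv2.COLOR_BGR2HSV);o=((h[...,0]<15)&(h[...,1]>140)&(h[...,2]>60)).astype(np.uint8)
nn,l,st,ce=cv2.connectedComponentsWithStats(o);print([x.tolist() for x in st[1:] if x[4]>100])
```

```text
[[314, 0, 97, 49, 2540], [280, 108, 20, 134, 671], [78, 115, 130, 104, 8136]]
0.0034011292405427846 [-0.20527227  0.98729669  0.46684596]
60 []
80 []
100 []
120 [(np.int64(281), np.int64(299))]
140 [(np.int64(280), np.int64(284))]
160 [(np.int64(280), np.int64(285))]
180 [(np.int64(281), np.int64(298))]
200 [(np.int64(281), np.int64(298))]
220 [(np.int64(280), np.int64(298))]
[[381, 261, 39, 29, 634], [350, 276, 43, 37, 375], [384, 340, 42, 32, 984]]
```

Run:
```python
from h import *
im=cv2.imread('pics/m.png')
for r in(100,130,200): print(r,[(x,im[r,x].tolist()) for x in range(262,350,4)])
s=snap('scene','n.png')
hsv=cv2.cvtColor(s,cv2.COLOR_RGB2HSV);o=((hsv[...,0]<15)&(hsv[...,1]>140)&(hsv[...,2]>40))
for r in range(255,330,6): w=np.where(o[r,310:378])[0]+310;print(r,(w.min(),w.max(),len(w)) if len(w) else None)
t=snap('top','n2.png');hsv=cv2.cvtColor(t,cv2.COLOR_RGB2HSV);o=((hsv[...,0]<15)&(hsv[...,1]>140)&(hsv[...,2]>40))
for r in range(215,275,5): w=np.where(o[r,130:230])[0]+130;print('top',r,(w.min(),w.max(),len(w)) if len(w) else None)
for q in('board_center','cradle'):
  for cam in('scene','top'): print(q,cam,[(round(r['conf'],2),(np.array(r['point'])*[560,420]).round(1)) for r in arm.place_of(cam,q)])
```

```text
100 [(262, [167, 166, 164]), (266, [172, 172, 167]), (270, [170, 170, 165]), (274, [171, 174, 169]), (278, [176, 178, 173]), (282, [171, 171, 167]), (286, [173, 175, 168]), (290, [174, 174, 170]), (294, [169, 168, 164]), (298, [167, 169, 164]), (302, [171, 172, 166]), (306, [173, 174, 170]), (310, [164, 162, 157]), (314, [163, 162, 158]), (318, [166, 165, 161]), (322, [167, 167, 163]), (326, [168, 168, 164]), (330, [170, 171, 165]), (334, [170, 171, 166]), (338, [170, 170, 163]), (342, [169, 170, 167]), (346, [173, 173, 166])]
130 [(262, [169, 168, 165]), (266, [137, 137, 130]), (270, [70, 62, 56]), (274, [71, 62, 57]), (278, [64, 56, 58]), (282, [6, 27, 60]), (286, [51, 127, 200]), (290, [50, 131, 208]), (294, [55, 136, 212]), (298, [83, 138, 197]), (302, [145, 147, 141]), (306, [134, 140, 135]), (310, [110, 112, 112]), (314, [161, 168, 162]), (318, [175, 181, 175]), (322, [147, 153, 145]), (326, [133, 138, 132]), (330, [134, 138, 134]), (334, [134, 140, 135]), (338, [131, 134, 129]), (342, [130, 133, 130]), (346, [155, 160, 154])]
200 [(262, [180, 180, 176]), (266, [155, 155, 150])
[... 602 characters left out ...]
358), np.int64(376), 9)
291 (np.int64(365), np.int64(377), 13)
297 (np.int64(371), np.int64(377), 7)
303 (np.int64(377), np.int64(377), 1)
309 None
315 None
321 None
327 None
top 215 None
top 220 None
top 225 None
top 230 None
top 235 None
top 240 None
top 245 None
top 250 (np.int64(180), np.int64(201), 6)
top 255 (np.int64(180), np.int64(183), 4)
top 260 None
top 265 None
top 270 None
board_center scene [(0.98, array([405.1, 355.5])), (0.83, array([401.4, 277.4])), (0.79, array([366.1, 291.4])), (0.22, array([290.1, 298.8]))]
board_center top [(0.73, array([292.2, 224.6])), (0.62, array([174.5, 256.6]))]
cradle scene [(0.64, array([354.6, 303.2]))]
cradle top [(0.75, array([175.9, 245.6]))]
```

Run:
```python
from h import *
np.set_printoptions(precision=4,suppress=True)
N=lambda p:[p[0]/560,p[1]/420]
n=np.array([.9633,.2685]);u=np.array([-.2685,.9633])
x,r=tri([ray('scene',N((366.1,291.4))),ray('top',N((174.5,256.6)))]);print(x,r,x[:2]@n,x[:2]@u)
c=arm.calibration('wrist');im=cv2.imread('pics/m.png')
for z in(.09,.1,.11):
    for p in((292,110),(291.5,170),(291.5,235)):
        w=atz('wrist',N(p),z,c)[:2];print(z,p,'n',w@n,'u',w@u)
# profile of far end rows & cross-section edges
for r_ in(120,150,190,230):print(r_,[(x,int(im[r_,x,2])-int(im[r_,x,0])) for x in range(276,304,2)])
print([(r_,im[r_,292].tolist()) for r_ in range(100,116,2)],[(r_,im[r_,292].tolist()) for r_ in range(228,250,3)])
```

```text
[0.4325 0.3524 0.0263] 0.0010414278738895039 0.5112218484164333 0.2233464111039843
0.09 (292, 110) n 0.5171385315805858 u 0.2980291647266134
0.09 (291.5, 170) n 0.5172105708407503 u 0.26134019313983176
0.09 (291.5, 235) n 0.517659475875027 u 0.21767695389776293
0.1 (292, 110) n 0.5167624765162718 u 0.29764929495167003
0.1 (291.5, 170) n 0.5168311268095631 u 0.2626862948564981
0.1 (291.5, 235) n 0.517258913855025 u 0.22107711989870293
0.11 (292, 110) n 0.5163864214519578 u 0.2972694251767267
0.11 (291.5, 170) n 0.5164516827783759 u 0.2640323965731643
0.11 (291.5, 235) n 0.5168583518350228 u 0.22447728589964283
120 [(276, -15), (278, -4), (280, 34), (282, 49), (284, 84), (286, 150), (288, 159), (290, 156), (292, 156), (294, 158), (296, 159), (298, 141), (300, 26), (302, -14)]
150 [(276, -14), (278, -7), (280, 36), (282, 54), (284, 85), (286, 145), (288, 154), (290, 156), (292, 153), (294, 156), (296, 154), (298, 116), (300, 12), (302, -14)]
190 [(276, -15), (278, -8), (280, 34), (282, 50), (284, 77), (286, 139), (288, 155), (290, 152), (292, 154), (294, 155), (296, 149), (298, 97), (300, -2), (302, -14)]
230 [(276, -17), (278, -9), (280, 29), (282, 45), (284, 63), (286, 142), (288, 155), (290, 157), (292, 155), (294, 157), (296, 149), (298, 80), (300, -11), (302, -15)]
[(100, [169, 170, 165]), (102, [166, 165, 161]), (104, [168, 169, 165]), (106, [154, 162, 176]), (108, [77, 139, 206]), (110, [52, 130, 209]), (112, [51, 131, 211]), (114, [49, 129, 208])] [(228, [56, 139, 211]), (231, [54, 139, 210]), (234, [55, 139, 212]), (237, [50, 129, 200]), (240, [23, 40, 59]), (243, [17, 16, 16]), (246, [13, 14, 14]), (249, [7, 9, 4])]
```

The board slipped out of the light grip, but it now stands upright on the cradle's foot. Its top edge is 13.5 px wide at columns 285–299 of the wrist picture, which puts it at z ≈ 0.105. That makes it easy to re-grip squarely.

Emit:
{"name": "move_arm", "arguments": {
  "motion": [
    {"tx": -0.002,"ty": 0.0076,"tz": 0,"twist": 0},
    {"tx": 0,"ty": 0,"tz": 0,"twist": 0},
    {"tx": 0,"ty": 0,"tz": 0,"twist": 0},
    {"tx": 0,"ty": 0,"tz": 0,"twist": 0}
  ],
  "gripper": -0.1
}}

```text
clock: 24.65
position: [0.4386, 0.3518, 0.1231]
ee_rot: [-1.897, -2.504, 0.0]
force: [-0.2, 0.1, 1.4]
width: 0.305
gripper_force: 0.0
```

Run:
```python
from h import *
np.set_printoptions(precision=4,suppress=True)
n=np.array([.9633,.2685]);u=np.array([-.2685,.9633])
s=arm.observe();p=s['position'];print(p,p[:2]@n,p[:2]@u,s['width'])
c=arm.calibration('wrist');im=snap('wrist')[:,:,::-1].astype(int)
for r in(120,170,220):
    d=im[r,:,2]-im[r,:,0];w=np.where(d[250:330]>110)[0]+250;a=atz('wrist',[(w[0])/560,(r+.5)/420],.104,c)[:2]@n;b=atz('wrist',[(w[-1]+1)/560,(r+.5)/420],.104,c)[:2]@n;v=np.where(d[250:330]>20)[0]+250;print(r,w[0],w[-1],a,b,(a+b)/2,v[0],v[-1])
```

```text
[0.4386 0.3518 0.1231] 0.5169068458058768 0.2210935818358558 0.30522835000590426
120 259 272 0.5054549430017657 0.5135084810671056 0.5094817120344357 257 278
170 260 272 0.5056463528900358 0.5134048184794775 0.5095255856847567 258 279
220 261 273 0.5058526638182688 0.5139131323680113 0.50988289809314 259 279
```

Run:
```python
from h import *
np.set_printoptions(precision=4,suppress=True)
n=np.array([.9633,.2685]);u=np.array([-.2685,.9633])
for k in range(2):
    s=arm.observe();p=s['position'];print(s['clock'],p,p[:2]@n,p[:2]@u,s['width'])
    c=arm.calibration('wrist');im=snap('wrist','o%d.png'%k)[:,:,::-1].astype(int)
    for r in(120,170,220):
        d=im[r,:,2]-im[r,:,0];w=np.where(d[240:340]>110)[0]+240;v=np.where(d[240:340]>20)[0]+240;print(r,w[0],w[-1],v[0],v[-1])
    print([(x,im[170,x].tolist()) for x in range(246,350,4)])
```

```text
24.7 [0.4385 0.3518 0.1232] 0.516906011822471 0.221118058091001 0.34496095877883126
120 260 273 259 278
170 261 273 260 279
220 262 274 260 279
[(246, [173, 171, 168]), (250, [175, 176, 171]), (254, [176, 177, 171]), (258, [129, 127, 125]), (262, [53, 131, 210]), (266, [51, 133, 212]), (270, [54, 135, 214]), (274, [22, 70, 130]), (278, [17, 36, 73]), (282, [71, 63, 58]), (286, [68, 61, 55]), (290, [71, 63, 56]), (294, [65, 60, 53]), (298, [73, 63, 57]), (302, [148, 149, 143]), (306, [179, 184, 178]), (310, [147, 151, 145]), (314, [134, 140, 134]), (318, [133, 137, 131]), (322, [135, 138, 134]), (326, [138, 142, 139]), (330, [132, 139, 133]), (334, [142, 148, 142]), (338, [178, 185, 180]), (342, [178, 183, 177]), (346, [177, 183, 176])]
24.75 [0.4385 0.3518 0.1232] 0.5168752425494825 0.22114615314913827 0.3907882277710647
120 264 277 263 279
170 265 277 263 279
220 266 278 264 279
[(246, [170, 171, 164]), (250, [174, 174, 168]), (254, [176, 176, 170]), (258, [129, 128, 122]), (262, [68, 62, 57]), (266, [54, 132, 205]), (270, [55, 137, 212]), (274, [57, 141, 213]), (278, [31, 73, 127]), (282, [70, 61, 55]), (286, [67, 58, 52]), (290, [66, 59, 53]), (294, [64, 55, 50]), (298, [68, 62, 55]), (302, [145, 148, 142]), (306, [178, 186, 178]), (310, [144, 148, 144]), (314, [132, 136, 131]), (318, [130, 136, 130]), (322, [134, 137, 135]), (326, [134, 140, 135]), (330, [131, 134, 129]), (334, [143, 148, 142]), (338, [176, 182, 175]), (342, [177, 183, 175]), (346, [175, 181, 174])]
```

Emit:
{"name": "move_arm", "arguments": {
  "motion": [
    {"tx": 0,"ty": -0.0044,"tz": 0.02,"twist": 0},
    {"tx": 0,"ty": 0,"tz": 0.025,"twist": 0},
    {"tx": 0,"ty": 0,"tz": 0.02,"twist": 0},
    {"tx": 0,"ty": 0,"tz": 0.003,"twist": 0},
    {"tx": 0,"ty": 0,"tz": 0,"twist": 0}
  ]
}}

```text
clock: 25.3
position: [0.4341, 0.3506, 0.0551]
ee_rot: [-1.896, -2.504, 0.001]
force: [-0.1, -0.3, -0.0]
width: 0.551
gripper_force: 0.0
```

Run:
```python
from h import *
n=np.array([.9633,.2685])
s=arm.observe();p=s['position'];print(s['clock'],p,p[:2]@n,s['width'],s['force'])
c=arm.calibration('wrist');im=snap('wrist','p.png')[:,:,::-1].astype(int)
for r in(120,170,220):
    d=im[r,:,2]-im[r,:,0];w=np.where(d[220:360]>110)[0]+220;v=np.where(d[220:360]>20)[0]+220;print(r,w[0],w[-1],v[0],v[-1],[atz('wrist',[(x+.5)/560,(r+.5)/420],.104,c)[:2]@n for x in(w[0],w[-1])])
```

```text
25.3 [0.43414735 0.35055812 0.05514846] 0.512338999879109 0.5507545503093617 [-0.05787066 -0.30724284 -0.02484548]
120 280 300 275 302 [np.float64(0.5128650424329504), np.float64(0.5204356796592795)]
170 281 300 275 301 [np.float64(0.5133023634531784), np.float64(0.5207642078777774)]
220 281 299 276 301 [np.float64(0.5133657298486312), np.float64(0.5207103121528694)]
```

Emit:
{"name": "move_arm", "arguments": {
  "motion": [
    {"tx": 0,"ty": 0,"tz": 0,"twist": 0},
    {"tx": 0,"ty": 0,"tz": 0,"twist": 0},
    {"tx": 0,"ty": 0,"tz": 0,"twist": 0},
    {"tx": 0,"ty": 0,"tz": 0,"twist": 0},
    {"tx": 0,"ty": 0,"tz": 0,"twist": 0}
  ],
  "gripper": 1,
  "squeeze": 25
}}

```text
clock: 25.85
position: [0.4345, 0.3506, 0.0554]
ee_rot: [1.897, 2.504, 0.0]
force: [-0.5, -0.5, -1.0]
width: 0.167
gripper_force: 0.0
```

Emit:
{"name": "move_arm", "arguments": {
  "motion": [
    {"tx": 0,"ty": 0,"tz": 0,"twist": 0},
    {"tx": 0,"ty": 0,"tz": 0,"twist": 0},
    {"tx": 0,"ty": 0,"tz": 0,"twist": 0}
  ]
}}

```text
clock: 26.15
position: [0.4345, 0.3506, 0.0553]
ee_rot: [1.897, 2.504, 0.0]
force: [0.8, 1.0, 1.0]
width: 0.087
gripper_force: 25.0
```

Emit:
{"name": "move_arm", "arguments": {
  "motion": [
    {"tx": 0,"ty": 0,"tz": -0.015,"twist": 0},
    {"tx": 0,"ty": 0,"tz": -0.03,"twist": 0},
    {"tx": 0,"ty": 0,"tz": -0.035,"twist": 0},
    {"tx": 0,"ty": 0,"tz": -0.04,"twist": 0},
    {"tx": 0,"ty": 0,"tz": -0.03,"twist": 0},
    {"tx": 0,"ty": 0,"tz": 0,"twist": 0},
    {"tx": 0,"ty": 0,"tz": 0,"twist": 0}
  ]
}}

```text
clock: 26.85
position: [0.4345, 0.3507, 0.2062]
ee_rot: [1.897, 2.504, 0.002]
force: [0.3, -0.1, -1.6]
width: 0.087
gripper_force: 25.0
```

```bash
cat > inhand.py <<'E'
from h import *
from scipy.spatial.transform import Rotation as R
np.set_printoptions(precision=4,suppress=True)
s=arm.observe();M=R.from_rotvec(s['ee_rot']).as_matrix();p=s['position'];c=arm.calibration('wrist');im=snap('wrist','q.png')[:,:,::-1].astype(int)
print(s['clock'],p,s['width'],s['gripper_force'],s['force'])
T=np.array(c['T']);Tt=np.eye(4);Tt[:3,:3]=M;Tt[:3,3]=p;Tc=np.linalg.inv(Tt)@T  # camera in tool frame
cal={'T':Tc,'K':c['K']}
d=im[...,2]-im[...,0]
rows=[r for r in range(20,236) if (d[r,240:330]>110).sum()>8];print('rows',rows[0],rows[-1])
for r in (rows[0]+6,150,190,225):
    w=np.where(d[r,230:340]>110)[0]+230
    for zt in(-.05,):
        print(r,w[0],w[-1],[atz('wrist',[x/560,(r+.5)/420],zt,cal) for x in(w[0],w[-1]+1)])
print('far end tool x',[(zt,atz('wrist',[280/560,rows[0]/420],zt,cal)[0]) for zt in(-.045,-.05,-.055)])
E
python3 inhand.py; python3 plan.py .528 .018 .21 172.35 9
```

```text
26.85 [0.4345 0.3507 0.2062] 0.08672785546057905 24.98875468969345 [ 0.2867 -0.0775 -1.6177]
rows 20 235
26 303 339 [array([ 0.1001,  0.0086, -0.05  ]), array([ 0.1001,  0.0216, -0.05  ])]
150 269 288 [array([ 0.0571, -0.0037, -0.05  ]), array([ 0.0571,  0.0039, -0.05  ])]
190 270 288 [array([ 0.0415, -0.0035, -0.05  ]), array([ 0.0414,  0.004 , -0.05  ])]
225 270 287 [array([ 0.027 , -0.0036, -0.05  ]), array([ 0.027 ,  0.0037, -0.05  ])]
far end tool x [(-0.045, np.float64(0.1034918740470161)), (-0.05, np.float64(0.10213705724185154)), (-0.055, np.float64(0.10078224043668699))]
from [0.4341 0.3501 0.2051] 105.72 step mm 38.350357120113834 deg 7.4035650018277135
[{"tx": -0.0383, "ty": 0.0, "tz": -0.0005, "twist": -0.0823}, {"tx": -0.038, "ty": -0.0049, "tz": -0.0005, "twist": -0.0823}, {"tx": -0.0371, "ty": -0.0098, "tz": -0.0005, "twist": -0.0823}, {"tx": -0.0355, "ty": -0.0145, "tz": -0.0005, "twist": -0.0823}, {"tx": -0.0334, "ty": -0.0189, "tz": -0.0005, "twist": -0.0823}, {"tx": -0.0306, "ty": -0.023, "tz": -0.0005, "twist": -0.0823}, {"tx": -0.0274, "ty": -0.0268, "tz": -0.0005, "twist": -0.0823}, {"tx": -0.0237, "ty": -0.0301, "tz": -0.0005, "twist": -0.0823}, {"tx": -0.0197, "ty": -0.0329, "tz": -0.0005, "twist": -0.0823}]
```

Emit:
{"name": "move_arm", "arguments": {
  "motion": [
    {"tx": -0.038,"ty": 0,"tz": 0,"twist": -0.0823},
    {"tx": -0.038,"ty": -0.005,"tz": 0,"twist": -0.0823},
    {"tx": -0.037,"ty": -0.01,"tz": 0,"twist": -0.0823},
    {"tx": -0.0355,"ty": -0.0145,"tz": 0,"twist": -0.0823},
    {"tx": -0.0335,"ty": -0.019,"tz": 0,"twist": -0.0823},
    {"tx": -0.0305,"ty": -0.023,"tz": 0,"twist": -0.0823},
    {"tx": -0.0275,"ty": -0.027,"tz": 0,"twist": -0.0823},
    {"tx": -0.0235,"ty": -0.03,"tz": 0,"twist": -0.0823},
    {"tx": -0.0195,"ty": -0.033,"tz": 0,"twist": -0.0823},
    {"tx": 0,"ty": 0,"tz": 0,"twist": 0},
    {"tx": 0,"ty": 0,"tz": 0,"twist": 0},
    {"tx": 0,"ty": 0,"tz": 0,"twist": 0}
  ]
}}

```text
clock: 28.1
position: [0.5266, 0.0198, 0.2046]
ee_rot: [-0.208, -3.133, -0.001]
force: [-0.6, 0.1, -2.3]
width: 0.083
gripper_force: 25.0
```

```bash
python3 inhand.py; python3 plan.py .528 .018 .16 172.35 2
python3 - <<'E'
import cv2,numpy as np
from h import *
im=cv2.imread('pics/q.png').astype(int);d=im[...,2]-im[...,0]
print([(r,int(d[r,276]),int(d[r,280])) for r in range(60,130,3)])
# rib tops visible?
c=arm.calibration('wrist');a=np.radians(82.35);Y=np.array([np.cos(a),np.sin(a)]);X=np.array([Y[1],-Y[0]])
for x in(-.0775,.0775):
  for y in(.00875,-.00875): print(x,y,proj('wrist',[*(np.array([.5281,.0175])+x*X+y*Y),.085],c))
E
```

```text
28.1 [0.5266 0.0198 0.2046] 0.0833246200381385 24.988892376422882 [-0.6036  0.103  -2.2798]
rows 93 235
99 269 289 [array([ 0.0755, -0.0035, -0.05  ]), array([ 0.0755,  0.0042, -0.05  ])]
150 269 287 [array([ 0.0569, -0.0037, -0.05  ]), array([ 0.0569,  0.0036, -0.05  ])]
190 269 287 [array([ 0.0413, -0.0038, -0.05  ]), array([ 0.0413,  0.0037, -0.05  ])]
225 270 287 [array([ 0.0268, -0.0036, -0.05  ]), array([ 0.0268,  0.0038, -0.05  ])]
far end tool x [(-0.045, np.float64(0.07821924282153554)), (-0.05, np.float64(0.07780181918785586)), (-0.055, np.float64(0.0773843955541762))]
from [0.5267 0.0201 0.2049] 172.45 step mm 22.479291926216302 deg -0.05015247378383947
[{"tx": -0.0008, "ty": -0.001, "tz": 0.0224, "twist": 0.0006}, {"tx": -0.0008, "ty": -0.0009, "tz": 0.0224, "twist": 0.0006}]
[(60, -5, -4), (63, -3, -5), (66, -5, -4), (69, -6, -5), (72, -4, -5), (75, -6, -4), (78, -4, -4), (81, -2, -3), (84, 50, 49), (87, 61, 59), (90, 61, 63), (93, 131, 132), (96, 151, 153), (99, 151, 150), (102, 152, 152), (105, 150, 153), (108, 152, 151), (111, 149, 151), (114, 153, 152), (117, 151, 152), (120, 152, 152), (123, 152, 149), (126, 148, 151), (129, 149, 151)]
-0.0775 0.00875 [286.0962722 113.0373116]
-0.0775 -0.00875 [265.80071953 113.0320695 ]
0.0775 0.00875 [285.21192644 277.94759731]
0.0775 -0.00875 [267.32091366 277.95308531]
```

Emit:
{"name": "move_arm", "arguments": {
  "motion": [
    {"tx": -0.0005,"ty": -0.0024,"tz": 0.025,"twist": 0.001},
    {"tx": 0,"ty": 0,"tz": 0.025,"twist": 0},
    {"tx": 0,"ty": 0,"tz": 0.014,"twist": 0},
    {"tx": 0,"ty": 0,"tz": 0,"twist": 0},
    {"tx": 0,"ty": 0,"tz": 0,"twist": 0},
    {"tx": 0,"ty": 0,"tz": 0,"twist": 0}
  ]
}}

```text
clock: 28.75
position: [0.5283, 0.0169, 0.1424]
ee_rot: [0.21, 3.133, 0.001]
force: [-0.2, -0.1, -1.3]
width: 0.087
gripper_force: 25.0
```

```bash
python3 plan.py .5269 .0177 .13 172.35 1
```

```text
from [0.5283 0.0169 0.1424] 172.31 step mm 12.503192337953754 deg 0.03717000330669862
[{"tx": 0.0015, "ty": 0.0006, "tz": 0.0124, "twist": -0.0004}]
```

Emit:
{"name": "move_arm", "arguments": {
  "motion": [
    {"tx": 0.0012,"ty": 0.0006,"tz": 0.004,"twist": 0},
    {"tx": 0,"ty": 0,"tz": 0.004,"twist": 0},
    {"tx": 0,"ty": 0,"tz": 0.004,"twist": 0},
    {"tx": 0,"ty": 0,"tz": 0.003,"twist": 0},
    {"tx": 0,"ty": 0,"tz": 0.003,"twist": 0}
  ]
}}

```text
clock: 29.25
position: [0.5264, 0.0169, 0.1229]
ee_rot: [-0.211, -3.134, 0.0]
force: [0.4, -0.3, -2.1]
width: 0.086
gripper_force: 25.0
```

```bash
python3 st.py
```

```text
29.25 [0.5264 0.0169 0.1229] toolx 172.28 crate [-0.0019  0.0015] q [ 0.5   0.51 -0.87  1.86  0.47  0.98  0.86] F [ 0.4 -0.3 -2.1] w 0.086
```

Emit:
{"name": "move_arm", "arguments": {
  "motion": [
    {"tx": 0,"ty": 0,"tz": 0.005,"twist": 0},
    {"tx": 0,"ty": 0,"tz": 0.005,"twist": 0},
    {"tx": 0,"ty": 0,"tz": 0.005,"twist": 0},
    {"tx": 0,"ty": 0,"tz": 0.005,"twist": 0}
  ]
}}

```text
clock: 29.65
position: [0.5265, 0.017, 0.1027]
ee_rot: [-0.211, -3.134, -0.0]
force: [-0.0, 0.9, -1.1]
width: 0.084
gripper_force: 25.0
```

Emit:
{"name": "move_arm", "arguments": {
  "motion": [
    {"tx": 0,"ty": 0,"tz": 0.006,"twist": 0},
    {"tx": 0,"ty": 0,"tz": 0.006,"twist": 0},
    {"tx": 0,"ty": 0,"tz": 0.006,"twist": 0},
    {"tx": 0,"ty": 0,"tz": 0.006,"twist": 0},
    {"tx": 0,"ty": 0,"tz": 0.006,"twist": 0},
    {"tx": 0,"ty": 0,"tz": 0.005,"twist": 0}
  ]
}}

```text
clock: 30.25
position: [0.5264, 0.0171, 0.0677]
ee_rot: [-0.211, -3.134, -0.0]
force: [-0.6, 0.6, -1.2]
width: 0.086
gripper_force: 25.0
```

Emit:
{"name": "move_arm", "arguments": {
  "motion": [
    {"tx": 0,"ty": 0,"tz": 0.003,"twist": 0},
    {"tx": 0,"ty": 0,"tz": 0.003,"twist": 0},
    {"tx": 0,"ty": 0,"tz": 0.002,"twist": 0}
  ]
}}

```text
clock: 30.55
position: [0.5266, 0.0171, 0.0601]
ee_rot: [0.211, 3.134, 0.0]
force: [-0.4, 0.8, -1.0]
width: 0.089
gripper_force: 25.0
```

Emit:
{"name": "move_arm", "arguments": {
  "motion": [
    {"tx": 0,"ty": 0,"tz": 0.002,"twist": 0},
    {"tx": 0,"ty": 0,"tz": 0,"twist": 0}
  ]
}}

```text
clock: 30.75
position: [0.5265, 0.0171, 0.0581]
ee_rot: [-0.211, -3.134, -0.0]
force: [0.9, 2.0, -2.4]
width: 0.083
gripper_force: 25.0
```

Emit:
{"name": "move_arm", "arguments": {
  "motion": [
    {"tx": 0,"ty": 0,"tz": 0.002,"twist": 0},
    {"tx": 0,"ty": 0,"tz": 0.0015,"twist": 0},
    {"tx": 0,"ty": 0,"tz": 0,"twist": 0}
  ]
}}

```text
clock: 31.05
position: [0.527, 0.0173, 0.0568]
ee_rot: [0.21, 3.133, -0.002]
force: [-6.9, -0.3, 25.0]
width: 0.086
gripper_force: 25.0
```

Emit:
{"name": "move_arm", "arguments": {
  "motion": [
    {"tx": 0,"ty": 0,"tz": 0.002,"twist": 0},
    {"tx": 0,"ty": 0,"tz": 0,"twist": 0}
  ]
}}

```text
clock: 31.25
position: [0.5278, 0.0173, 0.0553]
ee_rot: [0.211, 3.131, -0.002]
force: [-6.0, -1.3, 27.6]
width: 0.086
gripper_force: 25.0
```

Emit:
{"name": "move_arm", "arguments": {
  "motion": [
    {"tx": 0,"ty": 0,"tz": -0.001,"twist": 0},
    {"tx": 0,"ty": 0,"tz": 0,"twist": 0},
    {"tx": 0,"ty": 0,"tz": 0,"twist": 0},
    {"tx": 0,"ty": 0,"tz": 0,"twist": 0},
    {"tx": 0,"ty": 0,"tz": 0,"twist": 0}
  ],
  "gripper": 0.35
}}

```text
clock: 31.75
position: [0.5264, 0.0168, 0.0535]
ee_rot: [-0.212, -3.134, 0.0]
force: [-1.4, 0.6, -0.1]
width: 0.32
gripper_force: 0.0
```

Emit:
{"name": "move_arm", "arguments": {
  "motion": [
    {"tx": 0,"ty": 0,"tz": -0.02,"twist": 0},
    {"tx": 0,"ty": 0,"tz": -0.04,"twist": 0},
    {"tx": 0,"ty": 0,"tz": -0.045,"twist": 0},
    {"tx": 0,"ty": 0,"tz": -0.045,"twist": 0},
    {"tx": 0,"ty": 0,"tz": 0,"twist": 0},
    {"tx": 0,"ty": 0,"tz": 0,"twist": 0},
    {"tx": 0,"ty": 0,"tz": 0,"twist": 0}
  ]
}}

```text
clock: 32.45
position: [0.5258, 0.0165, 0.2027]
ee_rot: [-0.212, -3.133, 0.001]
force: [-0.8, 0.0, -0.4]
width: 0.322
gripper_force: 0.0
```

```bash
python3 - <<'E'
from h import *
from scipy.spatial.transform import Rotation as R
np.set_printoptions(precision=4,suppress=True)
s=arm.observe();print(s['clock'],s['position'],s['width'],s['force'])
a=np.radians(82.35);Y=np.array([np.cos(a),np.sin(a)]);X=np.array([Y[1],-Y[0]]);O=np.array([.5281,.0175])
c=arm.calibration('wrist');im=snap('wrist','r.png')[:,:,::-1].astype(int);d=im[...,2]-im[...,0]
print('expect top far corner',[proj('wrist',[*(O-X*.079+Y*y),.105],c) for y in(-.004,.004)])
for r in range(60,236,20):
    w=np.where(d[r,230:340]>100)[0]+230
    if len(w): print(r,w[0],w[-1],len(w),[((atz('wrist',[x/560,(r+.5)/420],.105,c)[:2]-O)@Y).round(4) for x in(w[0],w[-1]+1)])
# foot
for k in r"":pass
E
python3 plan.py .6376 .2852 .20 118 9
```

```text
32.45 [0.5258 0.0165 0.2027] 0.32226496899965695 [-0.7705  0.0391 -0.3747]
expect top far corner [array([275.1498, 110.8653]), array([285.1819, 110.8353])]
120 275 284 10 [np.float64(-0.0042), np.float64(0.0039)]
140 275 284 10 [np.float64(-0.0043), np.float64(0.0039)]
160 275 284 10 [np.float64(-0.0043), np.float64(0.0039)]
180 275 284 10 [np.float64(-0.0044), np.float64(0.0039)]
200 276 284 9 [np.float64(-0.0037), np.float64(0.004)]
220 276 284 9 [np.float64(-0.0038), np.float64(0.004)]
from [0.5256 0.0166 0.2025] 172.28 step mm 32.33829131718287 deg -6.031486189176949
[{"tx": -0.0083, "ty": 0.0312, "tz": 0.0003, "twist": 0.067}, {"tx": -0.005, "ty": 0.0319, "tz": 0.0003, "twist": 0.067}, {"tx": -0.0016, "ty": 0.0323, "tz": 0.0003, "twist": 0.067}, {"tx": 0.0018, "ty": 0.0323, "tz": 0.0003, "twist": 0.067}, {"tx": 0.0052, "ty": 0.0319, "tz": 0.0003, "twist": 0.067}, {"tx": 0.0085, "ty": 0.0312, "tz": 0.0003, "twist": 0.067}, {"tx": 0.0117, "ty": 0.0301, "tz": 0.0003, "twist": 0.067}, {"tx": 0.0148, "ty": 0.0287, "tz": 0.0003, "twist": 0.067}, {"tx": 0.0178, "ty": 0.027, "tz": 0.0003, "twist": 0.067}]
```

Emit:
{"name": "move_arm", "arguments": {
  "motion": [
    {"tx": -0.008,"ty": 0.031,"tz": 0,"twist": 0.067},
    {"tx": -0.005,"ty": 0.032,"tz": 0,"twist": 0.067},
    {"tx": -0.0015,"ty": 0.0325,"tz": 0,"twist": 0.067},
    {"tx": 0.002,"ty": 0.032,"tz": 0,"twist": 0.067},
    {"tx": 0.005,"ty": 0.032,"tz": 0,"twist": 0.067},
    {"tx": 0.0085,"ty": 0.031,"tz": 0,"twist": 0.067},
    {"tx": 0.0115,"ty": 0.03,"tz": 0.02,"twist": 0.067},
    {"tx": 0.015,"ty": 0.0285,"tz": 0.04,"twist": 0.067},
    {"tx": 0.018,"ty": 0.027,"tz": 0.03,"twist": 0.067},
    {"tx": 0,"ty": 0,"tz": 0,"twist": 0},
    {"tx": 0,"ty": 0,"tz": 0,"twist": 0},
    {"tx": 0,"ty": 0,"tz": 0,"twist": 0}
  ],
  "gripper": -0.1
}}

```text
clock: 33.7
position: [0.6374, 0.2835, 0.1149]
ee_rot: [1.617, 2.693, -0.001]
force: [-0.9, -0.9, 0.2]
width: 0.552
gripper_force: 0.0
```

```bash
python3 plan.py .6372 .2853 .06 118 2
python3 - <<'E'
from h import *
np.set_printoptions(precision=4,suppress=True)
c=arm.calibration('wrist');im=snap('wrist','s.png')
g=cv2.cvtColor(im,cv2.COLOR_RGB2HSV)
# rib visible part: grey between dark slab, rows above 235
for r in range(140,236,12):
    row=g[r,180:380,2].astype(int);dark=np.where(row<75)[0]+180
    print(r,(dark.min(),dark.max()) if len(dark) else None,[int(v) for v in g[r,240:330:6,2]])
E
```

```text
from [0.6374 0.2835 0.1149] 118.03 step mm 27.458437417218686 deg -0.01562771622977266
[{"tx": 0.0008, "ty": 0.0004, "tz": 0.0274, "twist": 0.0002}, {"tx": 0.0008, "ty": 0.0004, "tz": 0.0274, "twist": 0.0002}]
140 None [180, 180, 178, 185, 182, 179, 177, 183, 187, 181, 178, 178, 183, 180, 175]
152 None [159, 160, 166, 167, 167, 171, 168, 159, 161, 168, 162, 159, 162, 163, 161]
164 (np.int64(214), np.int64(344)) [36, 32, 35, 33, 38, 37, 39, 34, 32, 34, 35, 38, 36, 38, 33]
176 (np.int64(214), np.int64(343)) [35, 38, 37, 35, 35, 106, 135, 139, 107, 38, 33, 36, 38, 37, 35]
188 (np.int64(215), np.int64(343)) [31, 36, 34, 40, 33, 100, 135, 133, 104, 32, 34, 38, 32, 33, 32]
200 (np.int64(216), np.int64(342)) [31, 31, 31, 33, 33, 101, 134, 138, 101, 39, 39, 35, 34, 36, 35]
212 (np.int64(216), np.int64(342)) [32, 35, 30, 32, 36, 93, 137, 135, 103, 36, 33, 34, 34, 37, 35]
224 (np.int64(217), np.int64(341)) [30, 36, 31, 33, 27, 92, 134, 138, 100, 37, 34, 34, 37, 33, 32]
```

Emit:
{"name": "move_arm", "arguments": {
  "motion": [
    {"tx": 0.0017,"ty": 0,"tz": 0.035,"twist": 0},
    {"tx": 0,"ty": 0,"tz": 0.04,"twist": 0},
    {"tx": 0,"ty": 0,"tz": 0.025,"twist": 0},
    {"tx": 0,"ty": 0,"tz": 0.009,"twist": 0},
    {"tx": 0,"ty": 0,"tz": 0,"twist": 0}
  ]
}}

```text
clock: 34.25
position: [0.6364, 0.2848, 0.0057]
ee_rot: [-1.619, -2.692, 0.001]
force: [0.2, 0.9, -0.2]
width: 0.548
gripper_force: 0.0
```

Emit:
{"name": "move_arm", "arguments": {
  "motion": [
    {"tx": 0,"ty": 0,"tz": 0,"twist": 0},
    {"tx": 0,"ty": 0,"tz": 0,"twist": 0},
    {"tx": 0,"ty": 0,"tz": 0,"twist": 0},
    {"tx": 0,"ty": 0,"tz": 0,"twist": 0},
    {"tx": 0,"ty": 0,"tz": 0,"twist": 0},
    {"tx": 0,"ty": 0,"tz": 0,"twist": 0},
    {"tx": 0,"ty": 0,"tz": 0,"twist": 0}
  ],
  "gripper": 1,
  "squeeze": 25
}}

```text
clock: 34.95
position: [0.6366, 0.2861, 0.0063]
ee_rot: [1.617, 2.693, 0.001]
force: [-0.4, -1.4, 4.6]
width: 0.17
gripper_force: 25.0
```

Emit:
{"name": "move_arm", "arguments": {
  "motion": [
    {"tx": 0,"ty": 0,"tz": -0.015,"twist": 0},
    {"tx": 0,"ty": 0,"tz": -0.03,"twist": 0},
    {"tx": 0,"ty": 0,"tz": -0.04,"twist": 0},
    {"tx": 0,"ty": 0,"tz": -0.04,"twist": 0},
    {"tx": 0,"ty": 0,"tz": -0.025,"twist": 0},
    {"tx": 0,"ty": 0,"tz": 0,"twist": 0}
  ]
}}

```text
clock: 35.55
position: [0.6381, 0.2878, 0.1614]
ee_rot: [1.616, 2.69, 0.01]
force: [0.1, 0.5, -1.2]
width: 0.174
gripper_force: 25.0
```

```bash
python3 plan.py .5361 .077 .15 82.35 9; python3 st.py
```

```text
from [0.6381 0.2878 0.1614] 118.02 step mm 26.04573455619949 deg -3.963428874712946
[{"tx": -0.0153, "ty": -0.021, "tz": 0.0013, "twist": 0.044}, {"tx": -0.0168, "ty": -0.0199, "tz": 0.0013, "twist": 0.044}, {"tx": -0.0181, "ty": -0.0187, "tz": 0.0013, "twist": 0.044}, {"tx": -0.0193, "ty": -0.0174, "tz": 0.0013, "twist": 0.044}, {"tx": -0.0205, "ty": -0.016, "tz": 0.0013, "twist": 0.044}, {"tx": -0.0216, "ty": -0.0146, "tz": 0.0013, "twist": 0.044}, {"tx": -0.0225, "ty": -0.013, "tz": 0.0013, "twist": 0.044}, {"tx": -0.0234, "ty": -0.0114, "tz": 0.0013, "twist": 0.044}, {"tx": -0.0241, "ty": -0.0098, "tz": 0.0013, "twist": 0.044}]
35.55 [0.6381 0.2878 0.1614] toolx 118.02 crate [0.071  0.2852] q [-0.14  0.67 -0.61  1.39  0.39  1.2  -0.31] F [ 0.1  0.5 -1.2] w 0.174
```

Emit:
{"name": "move_arm", "arguments": {
  "motion": [
    {"tx": -0.015,"ty": -0.021,"tz": 0,"twist": 0.044},
    {"tx": -0.017,"ty": -0.02,"tz": 0,"twist": 0.044},
    {"tx": -0.018,"ty": -0.0185,"tz": 0,"twist": 0.044},
    {"tx": -0.0195,"ty": -0.0175,"tz": 0,"twist": 0.044},
    {"tx": -0.0205,"ty": -0.016,"tz": 0,"twist": 0.044},
    {"tx": -0.0215,"ty": -0.0145,"tz": 0,"twist": 0.044},
    {"tx": -0.0225,"ty": -0.013,"tz": 0,"twist": 0.044},
    {"tx": -0.0235,"ty": -0.0115,"tz": 0,"twist": 0.044},
    {"tx": -0.024,"ty": -0.01,"tz": 0,"twist": 0.044},
    {"tx": 0,"ty": 0,"tz": 0,"twist": 0},
    {"tx": 0,"ty": 0,"tz": 0,"twist": 0},
    {"tx": 0,"ty": 0,"tz": 0,"twist": 0}
  ]
}}

```text
clock: 36.75
position: [0.5343, 0.0763, 0.1557]
ee_rot: [-2.362, -2.071, -0.001]
force: [-0.2, 0.1, -0.2]
width: 0.173
gripper_force: 25.0
```

```bash
python3 plan.py .5361 .077 .065 82.35 4; python3 st.py
python3 - <<'E'
from h import *
np.set_printoptions(precision=4,suppress=True)
from scipy.spatial.transform import Rotation as R
a=np.radians(82.35);Y=np.array([np.cos(a),np.sin(a)]);X=np.array([Y[1],-Y[0]]);O=np.array([.5281,.0175])
s=arm.observe();p=s['position'];print('crate',(p[:2]-O)@X,(p[:2]-O)@Y)
c=arm.calibration('wrist');im=snap('wrist','t.png');v=cv2.cvtColor(im,cv2.COLOR_RGB2HSV)[...,2]
zs=p[2]-.0063+.02
for r in(170,190,210,225):
    d=np.where(v[r,120:440]<60)[0]+120;print(r,d.min(),d.max(),len(d),[((atz('wrist',[x/560,r/420],zs,c)[:2]-O)@X) for x in(d.min(),d.max()+1)])
col=v[:,250];print([(r,int(col[r])) for r in range(90,180,5)],)
E
```

```text
from [0.5343 0.0763 0.1557] 82.48 step mm 22.690999173442215 deg -0.032629138851348216
[{"tx": 0.0002, "ty": 0.0004, "tz": 0.0227, "twist": 0.0004}, {"tx": 0.0002, "ty": 0.0004, "tz": 0.0227, "twist": 0.0004}, {"tx": 0.0002, "ty": 0.0004, "tz": 0.0227, "twist": 0.0004}, {"tx": 0.0002, "ty": 0.0004, "tz": 0.0227, "twist": 0.0004}]
36.75 [0.5343 0.0763 0.1557] toolx 82.48 crate [-0.0024  0.0614] q [ 0.15  0.4  -0.51  1.81  0.23  0.99 -0.59] F [-0.2  0.1 -0.2] w 0.173
crate -0.0017143983815661405 0.059125985428164156
170 369 379 9 [np.float64(0.043094292652910204), np.float64(0.04857582376721284)]
190 173 385 213 [np.float64(-0.05534727244994525), np.float64(0.05238152449986691)]
210 175 383 209 [np.float64(-0.05513692258499768), np.float64(0.05219500924442014)]
225 176 382 172 [np.float64(-0.05523457592361917), np.float64(0.05231114461216512)]
[(90, 197), (95, 199), (100, 200), (105, 198), (110, 197), (115, 195), (120, 200), (125, 205), (130, 192), (135, 201), (140, 204), (145, 211), (150, 234), (155, 232), (160, 232), (165, 231), (170, 232), (175, 169)]
```

Emit:
{"name": "move_arm", "arguments": {
  "motion": [
    {"tx": 0,"ty": 0.001,"tz": 0.02,"twist": 0},
    {"tx": 0,"ty": 0,"tz": 0.02,"twist": 0},
    {"tx": 0,"ty": 0,"tz": 0.02,"twist": 0},
    {"tx": 0,"ty": 0,"tz": 0.015,"twist": 0},
    {"tx": 0,"ty": 0,"tz": 0.008,"twist": 0},
    {"tx": 0,"ty": 0,"tz": 0.004,"twist": 0},
    {"tx": 0,"ty": 0,"tz": 0,"twist": 0}
  ]
}}

```text
clock: 37.5
position: [0.5352, 0.0756, 0.0687]
ee_rot: [-2.363, -2.07, 0.0]
force: [0.3, 1.1, -1.3]
width: 0.17
gripper_force: 25.0
```

Emit:
{"name": "move_arm", "arguments": {
  "motion": [
    {"tx": 0,"ty": 0,"tz": 0.002,"twist": 0},
    {"tx": 0,"ty": 0,"tz": 0.002,"twist": 0},
    {"tx": 0,"ty": 0,"tz": 0.002,"twist": 0}
  ]
}}

```text
clock: 37.8
position: [0.5355, 0.0751, 0.0631]
ee_rot: [2.364, 2.068, 0.001]
force: [0.5, 0.0, -0.9]
width: 0.17
gripper_force: 25.0
```

Emit:
{"name": "move_arm", "arguments": {
  "motion": [
    {"tx": 0,"ty": 0,"tz": 0.001,"twist": 0},
    {"tx": 0,"ty": 0,"tz": 0.001,"twist": 0},
    {"tx": 0,"ty": 0,"tz": 0,"twist": 0}
  ]
}}

```text
clock: 38.1
position: [0.5352, 0.0751, 0.0612]
ee_rot: [2.364, 2.069, 0.0]
force: [-0.8, -1.1, 3.4]
width: 0.17
gripper_force: 25.0
```

Emit:
{"name": "move_arm", "arguments": {
  "motion": [
    {"tx": 0,"ty": 0,"tz": 0.001,"twist": 0},
    {"tx": 0,"ty": 0,"tz": 0,"twist": 0}
  ]
}}

```text
clock: 38.3
position: [0.5352, 0.0751, 0.0611]
ee_rot: [2.364, 2.068, 0.0]
force: [-6.1, -1.8, 17.9]
width: 0.171
gripper_force: 25.0
```

Contact on the foot came at the expected height. I'll relax slightly, open and withdraw.

Emit:
{"name": "move_arm", "arguments": {
  "motion": [
    {"tx": 0,"ty": 0,"tz": -0.001,"twist": 0},
    {"tx": 0,"ty": 0,"tz": 0,"twist": 0},
    {"tx": 0,"ty": 0,"tz": 0,"twist": 0},
    {"tx": 0,"ty": 0,"tz": 0,"twist": 0}
  ],
  "gripper": 0.4
}}

```text
clock: 38.7
position: [0.5351, 0.0751, 0.0606]
ee_rot: [-2.364, -2.069, 0.0]
force: [-0.2, 0.3, -0.8]
width: 0.3
gripper_force: 0.0
```

Emit:
{"name": "move_arm", "arguments": {
  "motion": [
    {"tx": 0,"ty": 0,"tz": -0.01,"twist": 0},
    {"tx": 0,"ty": 0,"tz": -0.03,"twist": 0},
    {"tx": 0,"ty": 0,"tz": -0.04,"twist": 0},
    {"tx": -0.04,"ty": 0,"tz": -0.03,"twist": 0},
    {"tx": -0.045,"ty": 0,"tz": 0,"twist": 0},
    {"tx": -0.045,"ty": 0,"tz": 0,"twist": 0},
    {"tx": 0,"ty": 0,"tz": 0,"twist": 0},
    {"tx": 0,"ty": 0,"tz": 0,"twist": 0},
    {"tx": 0,"ty": 0,"tz": 0,"twist": 0}
  ]
}}

```text
clock: 39.6
position: [0.5181, -0.0523, 0.1712]
ee_rot: [-2.363, -2.07, -0.001]
force: [0.3, 1.7, -0.6]
width: 0.298
gripper_force: 0.0
```

```bash
python3 st.py
python3 - <<'E'
from h import *
np.set_printoptions(precision=4,suppress=True)
a=np.radians(82.35);Y=np.array([np.cos(a),np.sin(a)]);X=np.array([Y[1],-Y[0]]);O=np.array([.5281,.0175])
c=arm.calibration('wrist');im=snap('wrist','u.png');h=cv2.cvtColor(im,cv2.COLOR_RGB2HSV)
F=lambda x,y,z:(lambda w:[(w-O)@X,(w-O)@Y])(atz('wrist',[x/560,y/420],z,c)[:2])
r=arm.regions_of('wrist','cover_center');print([(q['conf'],(np.array(q['point'])*[560,420]).round()) for q in r])
if r:
    k=cv2.findNonZero(r[0]['region'].astype(np.uint8)).reshape(-1,2);print('cover rect z.075',cv2.minAreaRect(np.float32([F(x+.5,y+.5,.075) for x,y in k])))
o=((h[...,0]<20)&(h[...,1]>140)&(h[...,2]>150)).astype(np.uint8);o[235:]=0;n,l,s,ce=cv2.connectedComponentsWithStats(o);j=1+np.argmax(s[1:,4]);k=cv2.findNonZero((l==j).astype(np.uint8)).reshape(-1,2)
print('board top',s[j],cv2.minAreaRect(np.float32([F(x+.5,y+.5,.105) for x,y in k])))
E
```

```text
39.6 [ 0.5181 -0.0523  0.1712] toolx 82.46 crate [-0.0005 -0.0683] q [ 0.38  0.35 -0.49  1.84  0.19  1.   -0.32] F [ 0.3  1.7 -0.6] w 0.298
[(0.82, array([280.,  48.]))]
cover rect z.075 ((-0.00023657456040382385, 0.050060778856277466), (0.11094368994235992, 0.06850508600473404), 0.032266765832901)
board top [ 168  113  223   13 2604] ((-0.0002818256616592407, -0.0005290466360747814), (0.1580975204706192, 0.008240072056651115), 0.018137263134121895)
```

```bash
python3 -c "
from h import *
print(arm.sign_off())"
```

```text
the job is handed in; nothing more can be done
None
```

I handed the job in at about 40 s. The foot was pushed home, and the last wrist picture measured the board fully down in the grooves and the cover flat on the foot; the judge's result was not shown to me.

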